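# Raise the fume cabinet's sash to the height clip

## Task

Open the bench-top fume cabinet for weld cleaning: with the fingertips beneath the lip of its counterweighted sliding window, push the window steadily up until the lip's outer edge is level with the point of the arrow clip on the post, then take the hand away and leave it standing there. Only push it, do not pinch the lip or fling the window up, and leave the other things on the bench and in the cabinet where they are.

Things in the scene. Friction and masses are not known exactly. Their poses are not given: they have to be found in the camera images.
- hood: Fixed bench-top fume cabinet, white frame, clear side and roof panes, 450 wide, 380 deep, roof 360 high (mm). Origin on the table under the middle of the window's front face; x level into the cabinet, y along its width, z up. Front posts 45 wide, 650 high, centred at y = -202.5 and +202.5, stand 5 before the window's face; the window slides up between them. Base tray 45 high, 4 proud.
- sash (a joint): Height (m) of the sliding window above its closed position: 0 closed, 0.26 fully open, grows upward. Clear pane in an aluminium frame, 360 mm wide, balanced by a counterweight: it stays wherever it is left and takes about 2 to 5 N to push up or down.
- lip (a point): Middle of the outer lower edge of the window's finger lip, a black blade 8 mm thick, 300 mm wide, along y. From the window's rail it flares 28 mm outward and 23 mm up to this edge (40 degrees above level), so fingers tilted 30 to 60 degrees, pointing in and down, fit beneath it. Below it the flat rail reaches 63 mm under this edge, which is 110 mm above the table when closed. Axes: hood's.
- mark (a point): Point of the arrow of the height clip: a dark steel slider, 40 x 24 mm, with a black thumb screw, standing up to 24 mm out from the front of the post at the cabinet's -y side, its arrow towards the window. The lip's outer edge is to be raised to the height of this point, which is 65 mm or more above the lip at the start.
- pipe_tee: Welded steel pipe piece, 90 mm flange, 95 mm high, loose on the cabinet's floor; origin in the middle of its underside.
- paste_jar: White jar, 80 mm across, 100 mm high, loose on the cabinet's floor; origin in the middle of its underside.
- brush: Hand brush, 200 mm long, lying loose on the table; origin on its underside, handle along x.
- spray_can: Grey can, 58 mm across, 140 mm high, loose on the table before the cabinet, towards its +y side; origin in the middle of its underside.
- tape_measure: Black tape measure, 70 x 40 x 62 mm high, loose on the table before the cabinet, towards its -y side; origin in the middle of its underside.
- chipping_hammer: Hammer with a wooden handle, 270 mm long, lying loose on the table; origin on its underside, handle along x.
- folding_rule: Folded white rule, 235 x 29 x 16 mm, loose on the table; origin in the middle of its underside.
- cast_cover: Cast aluminium housing cover, about 270 x 210 mm, 105 mm high, 2.4 kg, loose on the table; origin on its underside.

How it is judged:
By the outcome, as a careful person would: the job done as asked, in the order asked, and still so for the second after the job is handed in, with the robot touching nothing.
It also fails if it takes over 48 s, if anything falls off the work surface, if the arm or the gripper's body presses on something with over 40 N, if the wrist force passes 120 N, or if a joint passes its speed limit or range.

## Robot

A 7-joint arm with a two-finger parallel gripper is mounted at the origin on the work surface. World frame = base frame: x ahead of the robot, y to its left, z up, the work surface at z = 0. Lengths are in m, angles in rad, forces in N, time in s.
With the tool pointing down it reaches from about 0.4 to 0.875 m from the base axis. Payload 4.4 kg.
Tool frame: the origin (TCP) lies on the mounting face of the last link; the fingertips stand nose_length ahead of it and the grasp point (between the pads) lies 155 mm ahead of it (nose_length is the distance from the TCP to the fingertips, in m); x points along the fingers, z is the direction in which the jaws open and shut, and the axes are right-handed (so a half turn about x gives the same grasp; the last joint's range is limited). The gripper opens to 85 mm and grips with 20 to 120 N. Pads are 22 mm wide; open, the fingers measure 114 mm over their backs; the gripper's body (76 mm by 85 mm) begins 54 mm behind the grasp point. The pads swing forward as they close: fully open they stand 13 mm farther back than shut.
Start: joints at [-1.376, 0.628, 0.038, 1.517, -0.027, 0.996, -0.02], TCP at [0.168, 0.628, 0.405] pointing down, gripper open.
Joint ranges: [-3.06, 3.06], [-0.37, 2.12], [-1.25, 1.32], [0.18, 2.47], [-1.1, 4.24], [0.23, 1.98], [-2.94, 2.94]. Speed limits (rad/s): [2.57, 2.57, 3.14, 3.14, 3.14, 3.14, 3.14].

## Interface

Orientations are given as a 3x3 rotation matrix whose columns are the frame's x, y, z axes.
In Python, from station import * gives the robot as it stands.
- The arm moves only by the tool drive_tool, never from a script. Its argument "targets" is a list of rows, each an object with "fingers": the finger opening in m, from 0 to 0.0854; "xyz": the shift along the tool's x, y, z in m, a list of three; "delta_rot": the turn, a rotation vector about the tool's x, y, z in rad, a list of three. A call has 1 to 5 rows; each row shifts and turns the pose as measured when the row begins, along the tool's axes as they then stand; what a row does not reach is not made up. A row lasts 1/10 s, in which the tool goes at most 50 mm and 8.59 degrees, less where a joint would pass 70% of its speed; a pose out of reach is approached as far as the arm can. A call with a gripper value outside its range is refused whole. The fingers move at their own pace and stop on an object; "force" is the grip in N (left out, the last holds). Time passes only in rows, so rows that do not move let the fingers close. It gives the time, the measured TCP pose, the force and the opening at its end, in the units of the state.
- state(): the state, without advancing time (a new reading comes with each control period).
- capture(name): name is "side" or "top"; returns a dict with "pixels" (480x640x3 uint8, red, green, blue), "fx", "fy", "cx", "cy" (pixels), "origin" and "attitude" of the camera in the world. Camera axes: x right, y down, z forward; pixel columns grow to the right and rows downward; lengths in m; the calibration is good to about 2 mm. A picture is of the moment at which its call begins. There is no depth.
- finish_job(): hands the job in, once; it reports no verdict.
The state is a dict: "clock": time; "joint_pos": joint angles; "qd": joint speeds; "tau": joint torques, N m; "ee_pos": TCP position; "tool_rot": TCP orientation; "ft_force": force on the tool from outside, world axes, zero at the start; "moment": the same for the moment, N m; "gripper_width": finger opening in m.
Only numpy, scipy, OpenCV 4.12 (cv2) and the standard library are available. Lean on these libraries where they do the work, as an engineer would, in place of code of your own. Each camera call takes 0.05 s, during which the arm holds its last target.

## Working session

There is one attempt and no reset: what is moved stays moved. The work goes in short steps, Python scripts to look and compute and a tool call to move; the robot and the scene stay as the last step left them, time stands still between calls to the robot, and variables do not carry over. Pictures are saved under pics/ and viewed, and the job is handed in when it is done.

Besides the shell and the picture viewer there is one more tool, called after "Request:" as name(argument=value, ...), one argument or row to a line, values as JSON. drive_tool: Moves the arm, as the interface text tells. Its arguments: {"type":"object","properties":{"targets":{"type":"array"},"force":{"type":"number"}},"required":["targets"]}

```bash
mkdir -p pics; ls
python3 - <<'E'
from station import *
import cv2,numpy as np,json
s=state();print(s)
for n in("side","top"):
    c=capture(n);p=c.pop("pixels");cv2.imwrite(f"pics/{n}0.png",p[:,:,::-1]);print(n,c)
    np.savez(f"pics/{n}0.npz",pixels=p,**{k:np.array(v) for k,v in c.items()})
E
```

```text
pics
{'clock': 0.0, 'joint_pos': array([-1.37578024,  0.62935372,  0.03843916,  1.51834862, -0.02696965,
        0.99629297, -0.02005186]), 'qd': array([ 0.00070959, -0.00011767, -0.00038388,  0.00077831,  0.00013007,
       -0.00107902,  0.00069167]), 'tau': array([ 2.08065289e-04, -5.63397110e+01,  1.22619655e+00, -1.93449837e+01,
        1.08787927e-02,  1.01756270e-02, -8.40631117e-06]), 'ee_pos': array([0.16751146, 0.62774784, 0.40379001]), 'tool_rot': array([[-4.38783290e-04, -9.66171449e-01,  2.57900250e-01],
       [-1.83292146e-03,  2.57900619e-01,  9.66169711e-01],
       [-9.99998224e-01, -4.87717786e-05, -1.88407886e-03]]), 'ft_force': array([-0.10062639,  1.42461839,  0.23066481]), 'moment': array([-0.04573097, -0.04038274,  0.01463948]), 'gripper_width': 0.08534800536593215}
side {'fx': 496.3528186245281, 'fy': 496.3528186245281, 'cx': 319.02758822685644, 'cy': 237.05780114397822, 'origin': array([ 0.05868   , -0.15477383,  1.17726698]), 'attitude': array([[ 0.39973854, -0.80368572,  0.44079289],
       [-0.91660954, -0.35362663,  0.18648098],
       [ 0.00600401, -0.4785786 , -0.87802419]])}
top {'fx': 534.123026923408, 'fy': 534.123026923408, 'cx': 319.21865790458406, 'cy': 252.65332589848586, 'origin': array([0.33238988, 0.07416757, 1.58131626]), 'attitude': array([[ 0.01326946, -0.98583009,  0.16722126],
       [-0.99990524, -0.01369553, -0.00139493],
       [ 0.00366535, -0.16718691, -0.98591841]])}
```

View pics/side0.png

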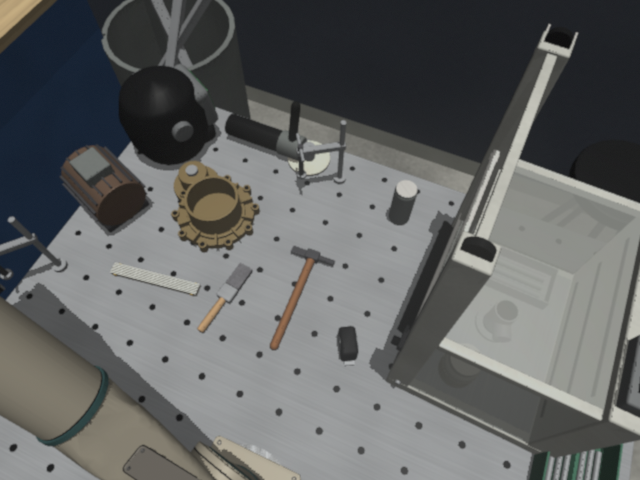

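View pics/top0.png

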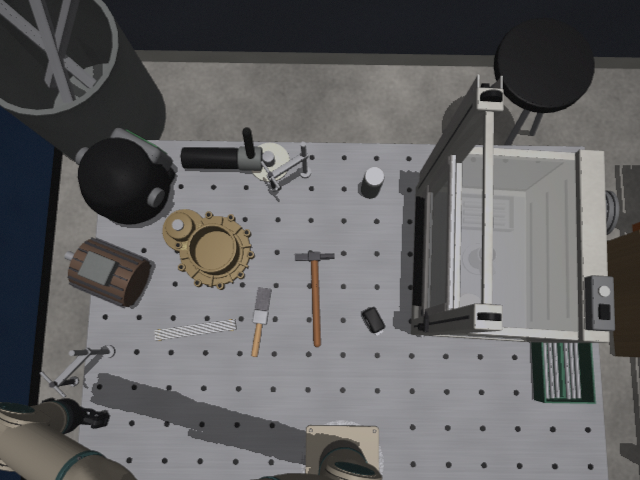

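```bash
cat > h.py <<'E'
import numpy as np,cv2
def load(n): return dict(np.load(f"pics/{n}.npz"))
def proj(c,P):
    q=(np.atleast_2d(P)-c["origin"])@c["attitude"]
    return np.c_[c["fx"]*q[:,0]/q[:,2]+c["cx"],c["fy"]*q[:,1]/q[:,2]+c["cy"]]
def ray(c,uv):
    uv=np.atleast_2d(uv); d=np.c_[(uv[:,0]-c["cx"])/c["fx"],(uv[:,1]-c["cy"])/c["fy"],np.ones(len(uv))]@c["attitude"].T
    return d/np.linalg.norm(d,axis=1)[:,None]
def onz(c,uv,z):
    d=ray(c,uv); return c["origin"]+d*((z-c["origin"][2])/d[:,2])[:,None]
def tri(c1,a,c2,b):
    d1=ray(c1,a)[0];d2=ray(c2,b)[0]
    t=np.linalg.lstsq(np.c_[d1,-d2],c2["origin"]-c1["origin"],rcond=None)[0]
    p=c1["origin"]+d1*t[0];q=c2["origin"]+d2*t[1]
    return (p+q)/2,np.linalg.norm(p-q)
def crop(n,x,y,w,h,s,out):
    im=load(n)["pixels"][y:y+h,x:x+w,::-1]; 
    im=cv2.resize(im,None,fx=s,fy=s,interpolation=cv2.INTER_CUBIC)
    for i in range(0,w,10): cv2.putText(im,str(x+i),(i*s,8),0,.3,(0,0,255)) if i%20==0 else None; cv2.line(im,(i*s,0),(i*s,4),(0,0,255))
    for i in range(0,h,10): cv2.putText(im,str(y+i),(0,i*s+4),0,.3,(0,255,255))
    im=(cv2.LUT(im,(255*(np.arange(256)/255)**.55).astype(np.uint8)))
    cv2.imwrite(out,im)
E
python3 - <<'E'
from h import *
crop("side0",365,200,130,200,3,"pics/c1.png")
crop("top0",395,60,130,290,2,"pics/c2.png")
crop("top0",400,270,110,80,7,"pics/c3.png")
crop("side0",375,320,80,80,7,"pics/c4.png")
E
```

```text
(no output)
```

View pics/c1.png

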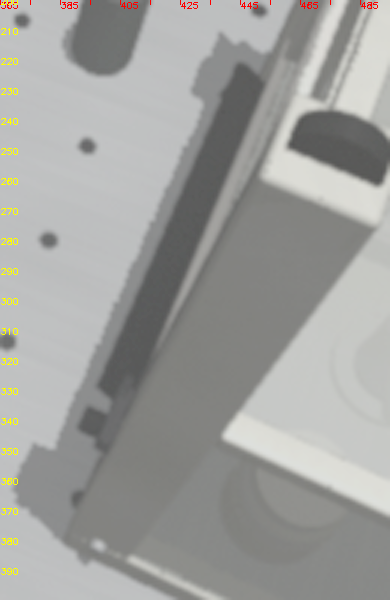

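View pics/c2.png

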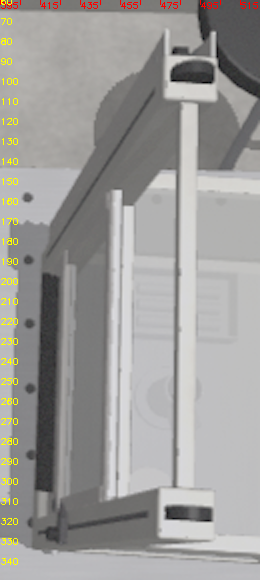

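View pics/c3.png

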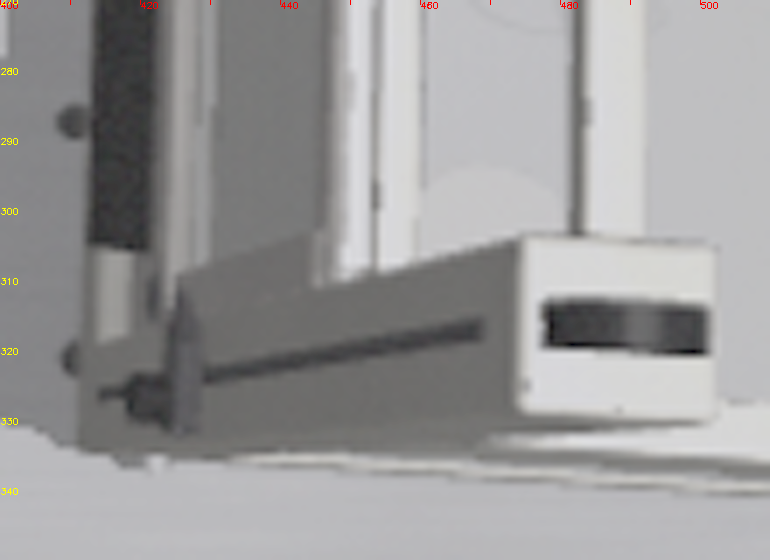

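View pics/c4.png

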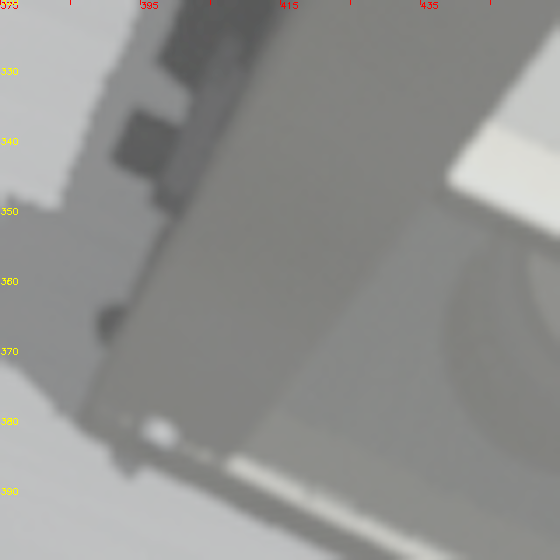

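Run:
```python
from h import *
crop("top0",460,65,60,50,10,"pics/c5.png")
crop("top0",400,150,60,180,4,"pics/c6.png")
crop("side0",450,10,140,120,5,"pics/c7.png")
crop("side0",445,215,80,60,8,"pics/c8.png")
```

```text
(no output)
```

View pics/c5.png

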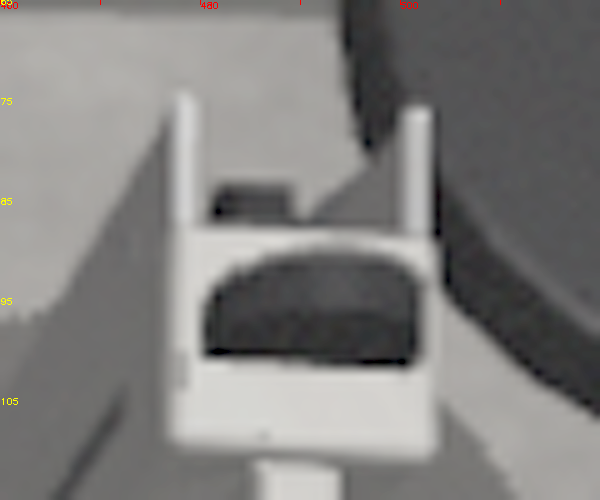

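View pics/c6.png

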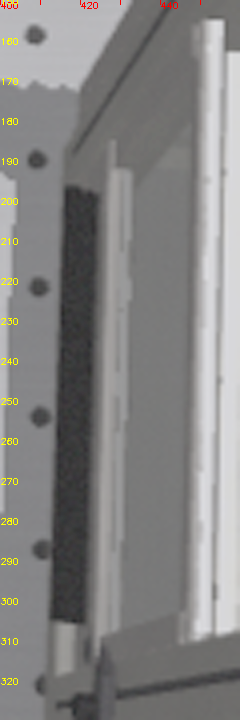

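View pics/c7.png

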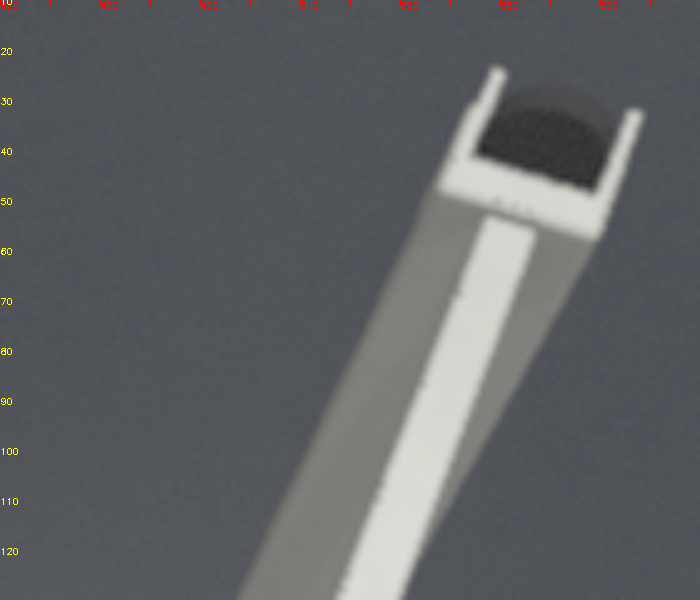

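View pics/c8.png

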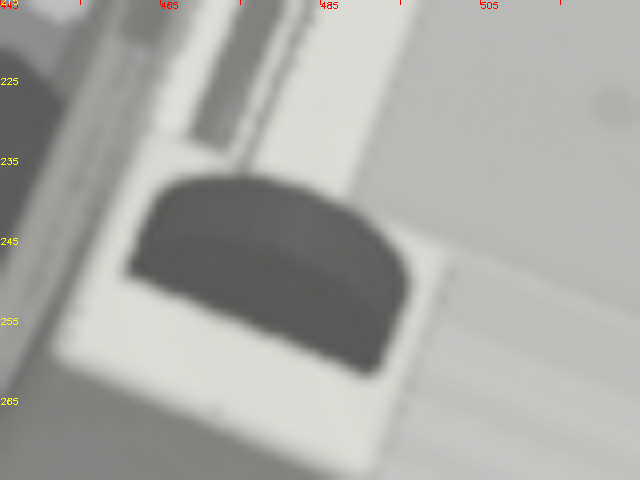

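```bash
cat > fit.py <<'E'
from h import *
from scipy.optimize import least_squares
T=load("top0");S=load("side0")
F=lambda y:(-.005,y,.65)
obs=[(T,(474.2,303.9),F(-.18)),(T,(474.0,328.9),F(-.225)),(T,(476.8,109.2),F(.18)),
(S,(451.9,259),F(-.225)),(S,(463.5,232),F(-.18)),(S,(537.4,47.6),F(.18))]
def W(p,P):
    c,s=np.cos(p[2]),np.sin(p[2]); return np.asarray(P)@np.array([[c,s,0],[-s,c,0],[0,0,1]])+[p[0],p[1],0]
def res(p): return np.concatenate([(proj(c,W(p,P))[0]-uv) for c,uv,P in obs])
r=least_squares(res,[.3,-.25,-1.5],loss="soft_l1");p=r.x
def toH(p,P):
    c,s=np.cos(p[2]),np.sin(p[2]); return (np.asarray(P)-[p[0],p[1],0])@np.array([[c,-s,0],[s,c,0],[0,0,1]])
if __name__=="__main__":
    print(p,np.degrees(p[2]));print(r.fun.reshape(-1,2).round(1))
    for i in(0,1,2): print(toH(p,tri(T,obs[i][1],S,obs[[4,3,5][i]][1])[0]))
    for P in[(-.035,-.15,.110),(-.035,.15,.110),(-.009,-.225,0),(-.009,-.225,.045),(-.005,-.225,.045),(0,0,0)]:
        w=W(p,P);print(P,w.round(4),proj(T,w).round(1),proj(S,w).round(1))
E
python3 fit.py
```

```text
[ 0.58347958 -0.21326202 -1.61662627] -92.62586203785011
[[ 1.  -0.2]
 [ 0.9  0.9]
 [ 0.4  0.4]
 [-0.6  0.3]
 [-0.2 -2.4]
 [-0.1 -0.9]]
[-0.00409022 -0.1795359   0.64383911]
[-0.0050071  -0.22317529  0.647259  ]
[-0.00442048  0.18251565  0.64653047]
(-0.035, -0.15, 0.11) [ 0.4352 -0.1714  0.11  ] [[407.1 306.5]] [[390.9 333.6]]
(-0.035, 0.15, 0.11) [ 0.7349 -0.1852  0.11  ] [[410.4 200.8]] [[436.8 228.2]]
(-0.009, -0.225, 0) [ 0.3591 -0.194   0.    ] [[408.9 335.2]] [[382.8 380.9]]
(-0.009, -0.225, 0.045) [ 0.3591 -0.194   0.045 ] [[411.6 335. ]] [[385.2 376.4]]
(-0.005, -0.225, 0.045) [ 0.3589 -0.198   0.045 ] [[413. 335.]] [[386.8 377.2]]
(0, 0, 0) [ 0.5835 -0.2133  0.    ] [[414.3 259.6]] [[420.5 301.3]]
```

Run:
```python
from h import *
crop("side0",390,300,50,60,10,"pics/d1.png")
crop("side0",425,205,50,40,12,"pics/d2.png")
crop("top0",405,285,40,55,10,"pics/d3.png")
crop("top0",405,180,40,40,12,"pics/d4.png")
```

```text
(no output)
```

View pics/d1.png

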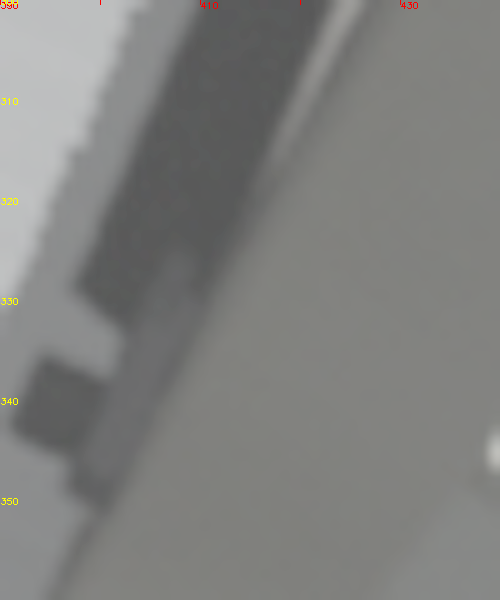

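View pics/d2.png

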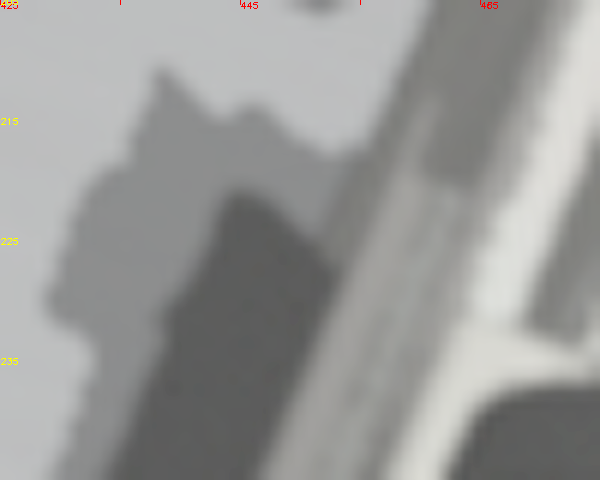

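View pics/d3.png

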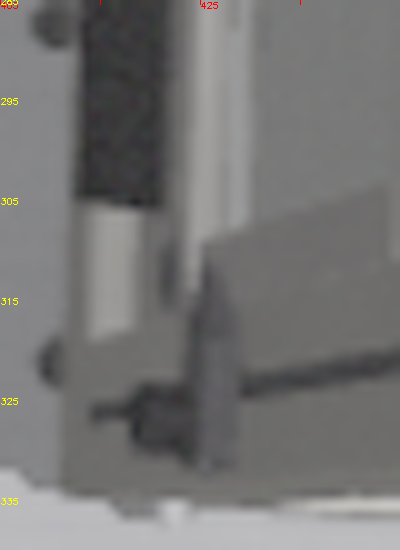

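View pics/d4.png

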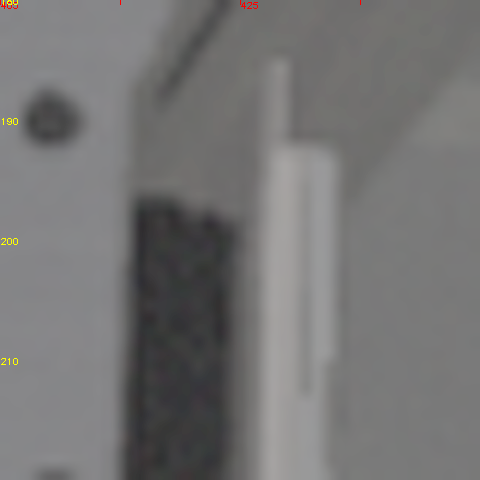

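Run:
```python
from fit import *
for n,a,b in[("lip near",(412.5,305.5),(397.8,328.7)),("lip far",(416.2,196.3),(444.6,220.7)),("mark",(425.6,309.5),(408,325)),("body end",(426,332),(399.5,351)),("screw",(414.5,326),(392.5,338.5))]:
    P,e=tri(T,a,S,b);print(n,P.round(4),toH(p,P).round(4),round(e,4))
# mark by plane
for nm,c,uv in[("T",T,(425.6,309.5)),("S",S,(408,325))]:
    d=ray(c,uv)[0];o=toH(p,c["origin"]);dh=toH(p,c["origin"]+d)-o
    for y in(-.17,-.165):
        t=(y-o[1])/dh[1];print(nm,y,(o+t*dh).round(4))
    for x in(-.008,-.011,-.015):
        t=(x-o[0])/dh[0];print(nm,x,(o+t*dh).round(4))
for P in[(-.028,-.15,.11),(-.028,.15,.11),(-.028,-.15,.12),(-.028,.15,.12)]: print(P,proj(T,W(p,P)).round(1),proj(S,W(p,P)).round(1))
```

```text
lip near [ 0.4355 -0.1796  0.1535] [-0.0269 -0.1494  0.1535] 0.0021
lip far [ 0.7376 -0.1948  0.1489] [-0.0255  0.1531  0.1489] 0.0006
mark [ 0.4187 -0.1948  0.2425] [-0.0109 -0.1654  0.2425] 0.0015
body end [ 0.3635 -0.1958  0.2403] [-0.0073 -0.2205  0.2403] 0.0001
screw [ 0.3799 -0.1717  0.2381] [-0.0322 -0.2053  0.2381] 0.0085
T -0.17 [-0.0235 -0.17    0.3095]
T -0.165 [-0.0101 -0.165   0.2419]
T -0.008 [-0.008  -0.1642  0.2312]
T -0.011 [-0.011  -0.1653  0.2463]
T -0.015 [-0.015  -0.1668  0.2665]
S -0.17 [-0.0118 -0.17    0.2533]
S -0.165 [-0.0115 -0.165   0.2404]
S -0.008 [-0.008  -0.1095  0.0967]
S -0.011 [-0.011  -0.157   0.2195]
S -0.015 [-0.015  -0.2202  0.3834]
(-0.028, -0.15, 0.11) [[409.6 306.6]] [[393.9 335. ]]
(-0.028, 0.15, 0.11) [[412.9 201. ]] [[439.5 229.3]]
(-0.028, -0.15, 0.12) [[410.3 306.4]] [[394.5 333.6]]
(-0.028, 0.15, 0.12) [[413.5 200. ]] [[440.4 227.3]]
```

Run:
```python
import station
print([n for n in dir(station) if not n.startswith('__')]); print(getattr(station,'nose_length',None))
from fit import *
print("base",proj(T,[[0,0,0],[.168,.628,.405]]).round(0))
for n,uv,z in[("can",(373,175),.14),("tape",(373,320),.062),("helmet",(125,185),.2),("tripod",(305,160),.1),("clampL",(110,350),.1),("lift",(250,135),.15),("box",(110,270),.12),("cover",(215,245),.1),("hammer head",(315,257),.03)]:
    w=onz(T,uv,z)[0];print(n,w.round(3),toH(p,w).round(3))
```

```text
['Unreachable', 'capture', 'finish_job', 'nose_length', 'state']
0.1734
base [[342. 463.]
 [ 55. 418.]]
can [ 0.8   -0.076  0.14 ] [-0.147  0.21   0.14 ]
tape [ 0.399 -0.083  0.062] [-0.122 -0.19   0.062]
helmet [0.743 0.595 0.2  ] [-0.814  0.122  0.2  ]
tripod [0.855 0.117 0.1  ] [-0.342  0.256  0.1  ]
clampL [0.307 0.639 0.1  ] [-0.838 -0.316  0.1  ]
lift [0.909 0.272 0.15 ] [-0.5    0.303  0.15 ]
box [0.524 0.648 0.12 ] [-0.858 -0.099  0.12 ]
cover [0.601 0.366 0.1  ] [-0.579 -0.009  0.1  ]
hammer head [0.582 0.084 0.03 ] [-0.297 -0.015  0.03 ]
```

```bash
cat > plan.py <<'E'
from fit import *
from scipy.spatial.transform import Rotation as Ro, Slerp
hx=np.array([np.cos(p[2]),np.sin(p[2]),0]);hy=np.array([-np.sin(p[2]),np.cos(p[2]),0])
def Rt(deg):
    a=np.radians(deg); x=np.cos(a)*hx-np.sin(a)*np.array([0,0,1]); return np.c_[x,np.cross(hy,x),hy]
def rows(P1,R1,n=5,frac=1.0,maxd=.04,maxr=.13,k=5):
    from station import state
    s=state();P=s["ee_pos"].copy();R=s["tool_rot"].copy();print("t",round(s["clock"],2),P.round(4),"F",s["ft_force"].round(1),"H",toH(p,P).round(4))
    ang=np.linalg.norm(Ro.from_matrix(R.T@R1).as_rotvec());d=np.linalg.norm(P1-P)
    N=max(1,int(np.ceil(max(d/maxd,ang/maxr))));print("remaining",d.round(4),ang.round(3),"rows",N)
    for i in range(min(k,N)):
        f=1/(N-i); dx=R.T@(P1-P)*f; rv=Ro.from_matrix(R.T@R1).as_rotvec()*f
        dx=dx.round(3);rv=rv.round(3);print(dx.tolist(),rv.tolist())
        P=P+R@dx;R=R@Ro.from_rotvec(rv).as_matrix()
E
python3 - <<'E'
from plan import *
rows(np.array([.35,.25,.45]),Rt(89),k=5)
E
```

```text
t 0.1 [0.1675 0.6278 0.4039] F [ 0.6 -0.4 -0.2] H [-0.8211 -0.4541  0.4039]
remaining 0.4221 1.356 rows 11
[-0.004, -0.025, -0.029] [0.123, 0.001, -0.001]
[-0.004, -0.028, -0.026] [0.123, 0.001, -0.001]
[-0.004, -0.031, -0.022] [0.123, 0.001, -0.001]
[-0.004, -0.034, -0.018] [0.123, 0.001, -0.001]
[-0.004, -0.036, -0.014] [0.123, 0.001, -0.001]
```

Request:
drive_tool(
  targets=[
    {"fingers": 0, "xyz": [-0.004, -0.025, -0.029], "delta_rot": [0.123, 0, 0]},
    {"fingers": 0, "xyz": [-0.004, -0.028, -0.026], "delta_rot": [0.123, 0, 0]},
    {"fingers": 0, "xyz": [-0.004, -0.031, -0.022], "delta_rot": [0.123, 0, 0]},
    {"fingers": 0, "xyz": [-0.004, -0.034, -0.018], "delta_rot": [0.123, 0, 0]},
    {"fingers": 0, "xyz": [-0.004, -0.036, -0.014], "delta_rot": [0.123, 0, 0]},
  ],
  force=20,
)

```text
clock: 0.6
ee_pos: [0.2474, 0.4528, 0.4204]
tool_rot: [[-0.005, -0.63, 0.776], [-0.003, 0.776, 0.63], [-1.0, 0.001, -0.006]]
ft_force: [0.7, -0.2, 0.7]
gripper_width: 0.0125
```

Run:
```python
from plan import *
rows(np.array([.35,.25,.45]),Rt(89),k=5,maxd=.045)
```

```text
t 0.6 [0.2474 0.4528 0.4204] F [ 0.7 -0.2  0.7] H [-0.6499 -0.3662  0.4204]
remaining 0.2292 0.728 rows 6
[-0.005, -0.037, -0.008] [0.121, 0.0, -0.003]
[-0.005, -0.038, -0.004] [0.121, 0.0, -0.003]
[-0.005, -0.038, 0.001] [0.121, 0.0, -0.002]
[-0.004, -0.037, 0.006] [0.122, 0.0, -0.003]
[-0.005, -0.037, 0.01] [0.121, 0.0, -0.002]
```

Request:
drive_tool(
  targets=[
    {"fingers": 0, "xyz": [-0.005, -0.037, -0.008], "delta_rot": [0.121, 0, -0.003]},
    {"fingers": 0, "xyz": [-0.005, -0.038, -0.004], "delta_rot": [0.121, 0, -0.003]},
    {"fingers": 0, "xyz": [-0.005, -0.038, 0.001], "delta_rot": [0.121, 0, -0.002]},
    {"fingers": 0, "xyz": [-0.005, -0.037, 0.006], "delta_rot": [0.121, 0, -0.002]},
    {"fingers": 0, "xyz": [-0.005, -0.037, 0.01], "delta_rot": [0.121, 0, -0.002]},
  ],
)

```text
clock: 1.1
ee_pos: [0.3328, 0.2742, 0.4466]
tool_rot: [[-0.003, -0.051, 0.999], [-0.016, 0.999, 0.051], [-1.0, -0.016, -0.003]]
ft_force: [0.4, 0.5, 0.2]
gripper_width: -0.0
```

Run:
```python
from plan import *
# pre-pose: tips in hood coords (-.11,0,.10); tilt 45
R=Rt(45)
P=W(p,[-.11,0,.10])-.1734*R[:,0]; print("pre TCP",P)
rows(P+[0,0,.06],R,k=5,maxd=.04)
```

```text
pre TCP [0.59413645 0.01910605 0.22261232]
t 1.1 [0.3328 0.2742 0.4466] F [0.4 0.5 0.2] H [-0.4755 -0.2727  0.4466]
remaining 0.4003 0.775 rows 11
[0.015, -0.024, 0.023] [0.008, 0.003, -0.07]
[0.017, -0.023, 0.023] [0.009, 0.003, -0.07]
[0.018, -0.021, 0.023] [0.008, 0.003, -0.07]
[0.02, -0.02, 0.023] [0.008, 0.003, -0.07]
[0.021, -0.018, 0.023] [0.009, 0.003, -0.07]
```

Request:
drive_tool(
  targets=[
    {"fingers": 0, "xyz": [0.015, -0.024, 0.023], "delta_rot": [0.008, 0.003, -0.07]},
    {"fingers": 0, "xyz": [0.017, -0.023, 0.023], "delta_rot": [0.008, 0.003, -0.07]},
    {"fingers": 0, "xyz": [0.018, -0.021, 0.023], "delta_rot": [0.008, 0.003, -0.07]},
    {"fingers": 0, "xyz": [0.02, -0.02, 0.023], "delta_rot": [0.008, 0.003, -0.07]},
    {"fingers": 0, "xyz": [0.021, -0.018, 0.023], "delta_rot": [0.008, 0.003, -0.07]},
  ],
)

```text
clock: 1.6
ee_pos: [0.4544, 0.1507, 0.3729]
tool_rot: [[-0.006, -0.005, 1.0], [-0.363, 0.932, 0.003], [-0.932, -0.363, -0.008]]
ft_force: [-0.4, 0.8, -0.5]
gripper_width: -0.0003
```

```bash
cat > g.py <<'E'
from plan import *
R=Rt(45)
P=W(p,[-.11,0,.10])-.1734*R[:,0]
rows(P+[0,0,.06],R,k=5,maxd=.04)
E
python3 g.py
```

```text
t 1.6 [0.4544 0.1507 0.3729] F [-0.4  0.8 -0.5] H [-0.3576 -0.1456  0.3729]
remaining 0.2121 0.417 rows 6
[0.022, -0.015, 0.023] [0.008, 0.003, -0.069]
[0.023, -0.013, 0.024] [0.007, 0.003, -0.069]
[0.023, -0.012, 0.024] [0.008, 0.004, -0.069]
[0.024, -0.01, 0.024] [0.007, 0.003, -0.069]
[0.025, -0.008, 0.024] [0.008, 0.004, -0.069]
```

Request:
drive_tool(
  targets=[
    {"fingers": 0, "xyz": [0.022, -0.015, 0.023], "delta_rot": [0.008, 0.003, -0.069]},
    {"fingers": 0, "xyz": [0.023, -0.013, 0.024], "delta_rot": [0.008, 0.003, -0.069]},
    {"fingers": 0, "xyz": [0.023, -0.012, 0.024], "delta_rot": [0.008, 0.003, -0.069]},
    {"fingers": 0, "xyz": [0.024, -0.01, 0.024], "delta_rot": [0.008, 0.003, -0.069]},
    {"fingers": 0, "xyz": [0.025, -0.008, 0.024], "delta_rot": [0.008, 0.003, -0.069]},
  ],
)

```text
clock: 2.1
ee_pos: [0.5755, 0.0365, 0.294]
tool_rot: [[-0.027, 0.027, 0.999], [-0.666, 0.745, -0.038], [-0.745, -0.667, -0.002]]
ft_force: [0.6, 0.7, -0.9]
gripper_width: 0.0001
```

```bash
cat > g.py <<'E'
from plan import *
R=Rt(45)
P=W(p,[-.11,0,.10])-.1734*R[:,0]
rows(P,R,k=5,maxd=.03)
E
python3 g.py
python3 - <<'E'
from station import *
import numpy as np,cv2
for n in("side","top"):
    c=capture(n);p=c["pixels"];cv2.imwrite(f"pics/{n}1.png",p[:,:,::-1])
    np.savez(f"pics/{n}1.npz",**{k:np.array(v) for k,v in c.items()})
E
```

```text
t 2.1 [0.5755 0.0365 0.294 ] F [ 0.6  0.7 -0.9] H [-0.2492 -0.0194  0.294 ]
remaining 0.0758 0.056 rows 3
[0.021, 0.012, 0.006] [0.002, 0.001, -0.019]
[0.021, 0.012, 0.007] [0.002, 0.001, -0.018]
[0.022, 0.012, 0.006] [0.003, 0.002, -0.019]
```

View pics/side1.png

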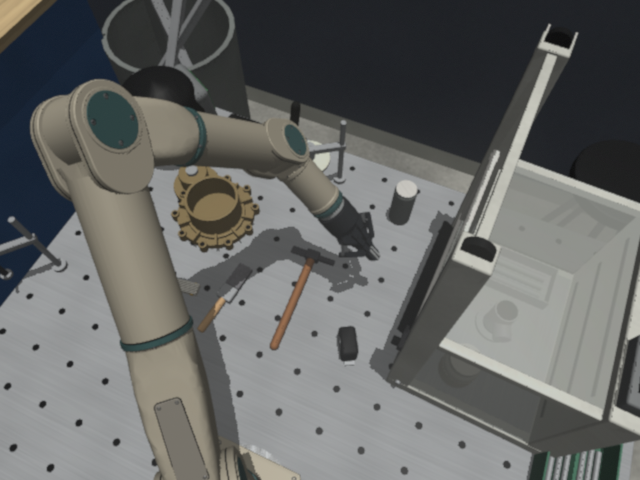

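View pics/top1.png

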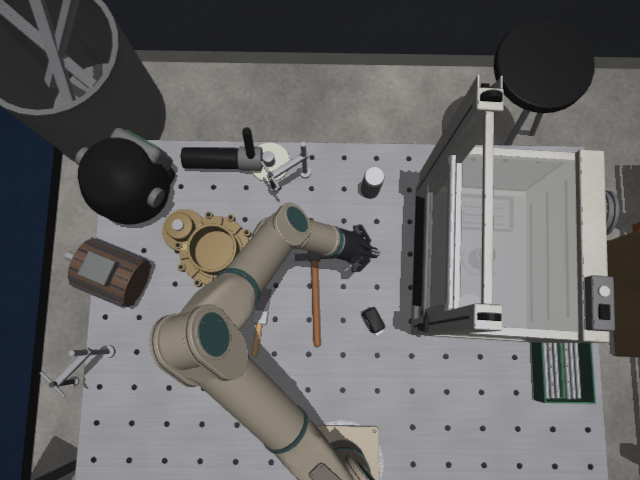

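Run:
```python
from fit import *
from station import state
s=state();c=load("side1");t=load("top1")
for L in(.1734,.16):
    P=s["ee_pos"]+L*s["tool_rot"][:,0];print(L,P,proj(c,P),proj(t,P))
crop("side1",345,225,50,50,10,"pics/e1.png");crop("top1",350,225,50,50,10,"pics/e2.png")
```

```text
0.1734 [ 0.57050384 -0.08105476  0.16323113] [[376.55628186 258.09520332]] [[376.10515926 254.31391571]]
0.16 [ 0.57090943 -0.07209783  0.17318949] [[373.37829445 254.57327889]] [[373.16064565 253.50731533]]
```

View pics/e1.png

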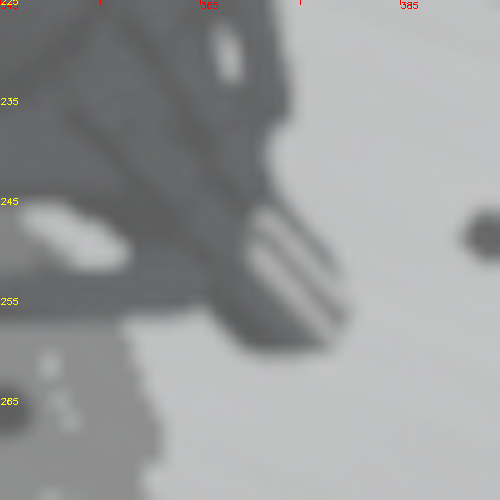

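View pics/e2.png

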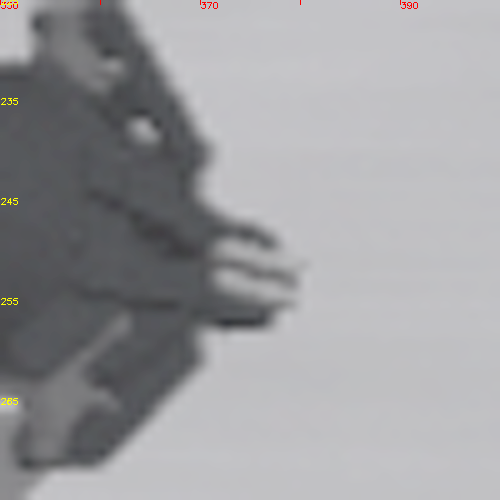

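Request:
drive_tool(
  targets=[
    {"fingers": 0, "xyz": [0.021, 0.012, 0.006], "delta_rot": [0.002, 0.001, -0.019]},
    {"fingers": 0, "xyz": [0.021, 0.012, 0.007], "delta_rot": [0.002, 0.001, -0.018]},
    {"fingers": 0, "xyz": [0.022, 0.012, 0.006], "delta_rot": [0.003, 0.002, -0.019]},
  ],
)

```text
clock: 2.5
ee_pos: [0.5947, 0.0174, 0.2205]
tool_rot: [[-0.033, 0.035, 0.999], [-0.707, 0.705, -0.048], [-0.706, -0.708, 0.001]]
ft_force: [-0.6, 0.3, 0.9]
gripper_width: 0.0001
```

```bash
cat > g.py <<'E'
from plan import *
R=Rt(45)
P=W(p,[-.020,0,.106])-.1734*R[:,0]
rows(P,R,k=5,maxd=.02)
E
python3 g.py
```

```text
t 2.5 [0.5947 0.0174 0.2205] F [-0.6  0.3  0.9] H [-0.2309  0.0007  0.2205]
remaining 0.0887 0.003 rows 5
[0.011, -0.014, -0.0] [-0.001, -0.0, 0.0]
[0.011, -0.014, -0.0] [-0.0, -0.0, 0.0]
[0.012, -0.013, -0.0] [-0.001, -0.0, 0.0]
[0.011, -0.014, -0.0] [-0.0, -0.0, 0.001]
[0.012, -0.013, -0.001] [-0.001, -0.001, 0.0]
```

Request:
drive_tool(
  targets=[
    {"fingers": 0, "xyz": [0.011, -0.014, 0], "delta_rot": [0, 0, 0]},
    {"fingers": 0, "xyz": [0.011, -0.014, 0], "delta_rot": [0, 0, 0]},
    {"fingers": 0, "xyz": [0.012, -0.013, 0], "delta_rot": [0, 0, 0]},
    {"fingers": 0, "xyz": [0.011, -0.014, 0], "delta_rot": [0, 0, 0]},
    {"fingers": 0, "xyz": [0.012, -0.013, 0], "delta_rot": [0, 0, 0]},
  ],
)

```text
clock: 3.0
ee_pos: [0.5889, -0.0754, 0.2299]
tool_rot: [[-0.033, 0.032, 0.999], [-0.705, 0.707, -0.046], [-0.708, -0.706, -0.0]]
ft_force: [0.6, -0.3, -0.0]
gripper_width: 0.0
```

```bash
cat > cap.py <<'E'
import sys
from station import *
import numpy as np,cv2
from h import crop
k=sys.argv[1]
for n in("side","top"):
    c=capture(n);p=c["pixels"];cv2.imwrite(f"pics/{n}{k}.png",p[:,:,::-1])
    np.savez(f"pics/{n}{k}.npz",**{q:np.array(v) for q,v in c.items()})
crop(f"side{k}",370,200,100,160,5,f"pics/s{k}.png");crop(f"top{k}",380,180,70,160,5,f"pics/t{k}.png")
E
python3 cap.py 2; python3 g.py
```

```text
t 3.1 [ 0.5881 -0.0778  0.2304] F [-0.   0.   1.1] H [-0.1355 -0.0016  0.2304]
remaining 0.0075 0.006 rows 1
[-0.004, 0.006, 0.002] [-0.003, -0.004, 0.001]
```

View pics/s2.png

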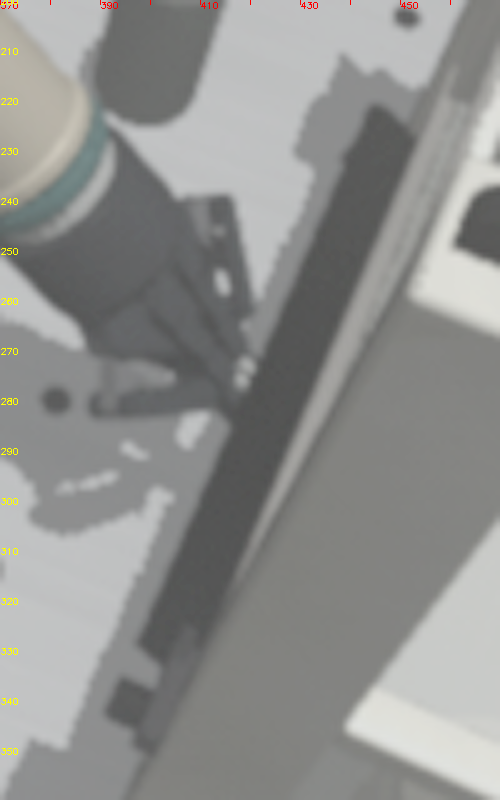

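View pics/t2.png

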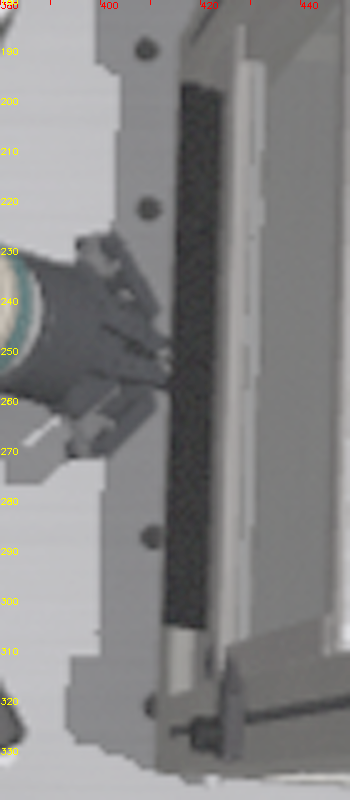

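Request:
drive_tool(
  targets=[
    {"fingers": 0, "xyz": [-0.0035, 0.0035, 0], "delta_rot": [0, 0, 0]},
    {"fingers": 0, "xyz": [-0.003, -0.003, 0], "delta_rot": [0, 0, 0]},
    {"fingers": 0, "xyz": [-0.003, -0.003, 0], "delta_rot": [0, 0, 0]},
  ],
)

```text
clock: 3.4
ee_pos: [0.5886, -0.072, 0.2393]
tool_rot: [[-0.036, 0.036, 0.999], [-0.705, 0.707, -0.051], [-0.708, -0.706, -0.0]]
ft_force: [-0.4, 0.3, 0.0]
gripper_width: 0.0002
```

Request:
drive_tool(
  targets=[
    {"fingers": 0, "xyz": [-0.0015, -0.0015, 0], "delta_rot": [0, 0, 0]},
    {"fingers": 0, "xyz": [-0.0015, -0.0015, 0], "delta_rot": [0, 0, 0]},
  ],
)

```text
clock: 3.6
ee_pos: [0.5891, -0.0706, 0.2442]
tool_rot: [[-0.034, 0.034, 0.999], [-0.705, 0.708, -0.048], [-0.709, -0.706, 0.0]]
ft_force: [0.4, 0.4, 0.3]
gripper_width: 0.0
```

```bash
python3 g.py|head -2
```

```text
t 3.6 [ 0.5891 -0.0706  0.2442] F [0.4 0.4 0.3] H [-0.1428 -0.0009  0.2442]
remaining 0.0156 0.003 rows 1
```

Request:
drive_tool(
  targets=[
    {"fingers": 0, "xyz": [-0.0007, -0.0015, 0], "delta_rot": [0, 0, 0]},
    {"fingers": 0, "xyz": [-0.0012, -0.0012, 0], "delta_rot": [0, 0, 0]},
  ],
)

```text
clock: 3.8
ee_pos: [0.5893, -0.0704, 0.2477]
tool_rot: [[-0.033, 0.034, 0.999], [-0.705, 0.708, -0.047], [-0.709, -0.706, 0.001]]
ft_force: [-0.6, 0.3, 0.6]
gripper_width: 0.0004
```

Request:
drive_tool(
  targets=[
    {"fingers": 0, "xyz": [-0.0012, -0.0012, 0], "delta_rot": [0, 0, 0]},
    {"fingers": 0, "xyz": [-0.0012, -0.0012, 0], "delta_rot": [0, 0, 0]},
  ],
)

```text
clock: 4.0
ee_pos: [0.5893, -0.0703, 0.2513]
tool_rot: [[-0.033, 0.033, 0.999], [-0.705, 0.708, -0.047], [-0.709, -0.706, 0.0]]
ft_force: [0.3, 0.0, 0.7]
gripper_width: 0.0
```

Request:
drive_tool(
  targets=[
    {"fingers": 0, "xyz": [-0.0012, -0.0012, 0], "delta_rot": [0, 0, 0]},
    {"fingers": 0, "xyz": [-0.0012, -0.0012, 0], "delta_rot": [0, 0, 0]},
  ],
)

```text
clock: 4.2
ee_pos: [0.5892, -0.0698, 0.2543]
tool_rot: [[-0.033, 0.033, 0.999], [-0.704, 0.709, -0.046], [-0.71, -0.705, 0.0]]
ft_force: [0.6, -0.1, -1.9]
gripper_width: -0.0003
```

Request:
drive_tool(
  targets=[
    {"fingers": 0, "xyz": [-0.0012, -0.0012, 0], "delta_rot": [0, 0, 0]},
    {"fingers": 0, "xyz": [-0.0012, -0.0012, 0], "delta_rot": [0, 0, 0]},
  ],
)

```text
clock: 4.4
ee_pos: [0.5891, -0.0694, 0.2574]
tool_rot: [[-0.033, 0.032, 0.999], [-0.703, 0.709, -0.046], [-0.71, -0.704, -0.0]]
ft_force: [0.1, 0.3, -2.3]
gripper_width: -0.0002
```

Request:
drive_tool(
  targets=[
    {"fingers": 0, "xyz": [-0.0014, -0.0018, 0], "delta_rot": [0, 0, 0]},
    {"fingers": 0, "xyz": [-0.0017, -0.002, 0], "delta_rot": [0, 0, 0]},
    {"fingers": 0, "xyz": [-0.0018, -0.0021, 0], "delta_rot": [0, 0, 0]},
    {"fingers": 0, "xyz": [-0.0018, -0.0021, 0], "delta_rot": [0, 0, 0]},
    {"fingers": 0, "xyz": [-0.0018, -0.0021, 0], "delta_rot": [0, 0, 0]},
  ],
)

```text
clock: 4.9
ee_pos: [0.5891, -0.0696, 0.2709]
tool_rot: [[-0.032, 0.031, 0.999], [-0.702, 0.711, -0.045], [-0.711, -0.703, -0.001]]
ft_force: [-0.7, 2.4, -1.4]
gripper_width: -0.0005
```

Request:
drive_tool(
  targets=[
    {"fingers": 0, "xyz": [-0.0018, -0.0021, 0], "delta_rot": [0, 0, 0]},
    {"fingers": 0, "xyz": [-0.0018, -0.0021, 0], "delta_rot": [0, 0, 0]},
    {"fingers": 0, "xyz": [-0.0018, -0.0021, 0], "delta_rot": [0, 0, 0]},
    {"fingers": 0, "xyz": [-0.0018, -0.0021, 0], "delta_rot": [0, 0, 0]},
    {"fingers": 0, "xyz": [-0.0018, -0.0021, 0], "delta_rot": [0, 0, 0]},
  ],
)

```text
clock: 5.4
ee_pos: [0.589, -0.0699, 0.2856]
tool_rot: [[-0.032, 0.031, 0.999], [-0.701, 0.712, -0.044], [-0.713, -0.702, -0.001]]
ft_force: [-1.0, 3.0, -2.5]
gripper_width: -0.0
```

Request:
drive_tool(
  targets=[
    {"fingers": 0, "xyz": [-0.0018, -0.0021, 0], "delta_rot": [0, 0, 0.001]},
    {"fingers": 0, "xyz": [-0.0018, -0.0021, 0], "delta_rot": [0, 0, 0.001]},
    {"fingers": 0, "xyz": [-0.0018, -0.0021, 0], "delta_rot": [0, 0, 0.001]},
    {"fingers": 0, "xyz": [-0.0018, -0.0021, 0], "delta_rot": [0, 0, 0.001]},
    {"fingers": 0, "xyz": [-0.0018, -0.0021, 0], "delta_rot": [0, 0, 0.001]},
  ],
)

```text
clock: 5.9
ee_pos: [0.5889, -0.0705, 0.3004]
tool_rot: [[-0.031, 0.031, 0.999], [-0.696, 0.716, -0.044], [-0.717, -0.697, -0.001]]
ft_force: [0.5, 2.6, -1.9]
gripper_width: 0.0001
```

Request:
drive_tool(
  targets=[
    {"fingers": 0, "xyz": [-0.0018, -0.0021, 0], "delta_rot": [0, 0, 0.001]},
    {"fingers": 0, "xyz": [-0.0018, -0.0021, 0], "delta_rot": [0, 0, 0.001]},
    {"fingers": 0, "xyz": [-0.0018, -0.0021, 0], "delta_rot": [0, 0, 0.001]},
    {"fingers": 0, "xyz": [-0.0018, -0.0021, 0], "delta_rot": [0, 0, 0.001]},
    {"fingers": 0, "xyz": [-0.001, -0.0011, 0], "delta_rot": [0, 0, 0]},
  ],
)

```text
clock: 6.4
ee_pos: [0.5888, -0.0711, 0.3139]
tool_rot: [[-0.031, 0.031, 0.999], [-0.692, 0.72, -0.044], [-0.721, -0.693, -0.001]]
ft_force: [-0.6, 4.0, -2.4]
gripper_width: -0.0003
```

```bash
python3 cap.py 3; python3 g.py|head -2
```

```text
t 6.5 [ 0.5889 -0.0712  0.314 ] F [-2.   4.9 -1. ] H [-0.1422 -0.0011  0.314 ]
remaining 0.0854 0.02 rows 5
```

View pics/s3.png

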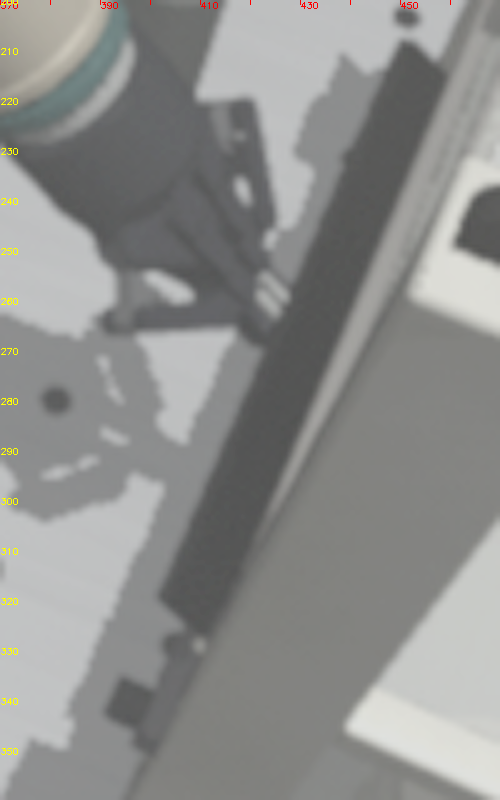

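View pics/t3.png

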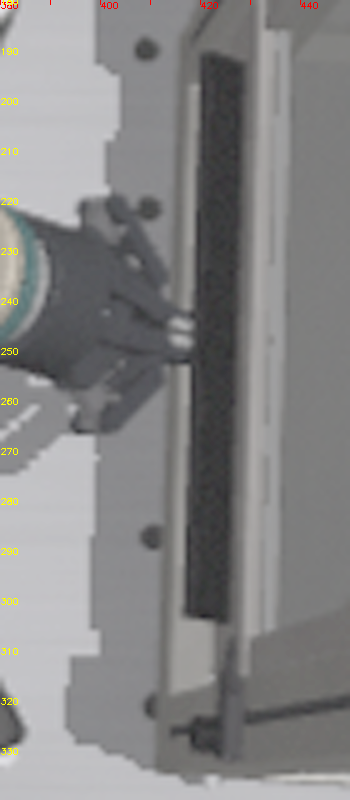

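Run:
```python
from fit import *
crop("side3",388,310,36,48,14,"pics/f1.png")
crop("top3",408,292,36,48,14,"pics/f2.png")
for a,b in(((416,303),(400.5,319)),((419.2,190.3),(449.5,207.5))):
    P,e=tri(load("top3"),a,load("side3"),b);print(toH(p,P).round(4),e)
```

```text
[-0.0289 -0.1475  0.2088] 0.0005835577378921588
[-0.0278  0.1534  0.2066] 0.0011086607381132648
```

View pics/f1.png

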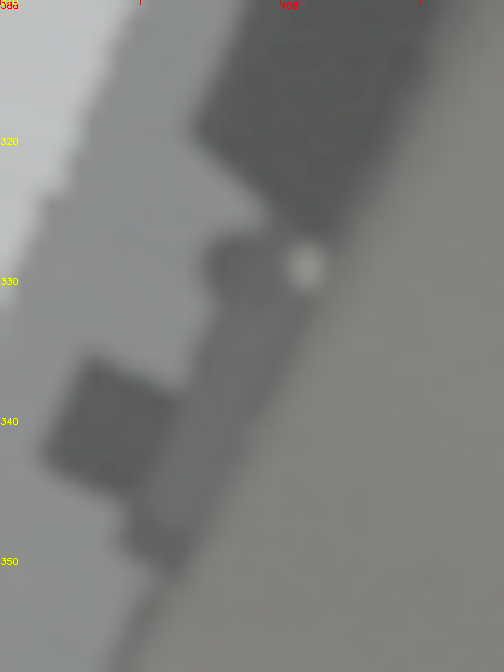

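View pics/f2.png

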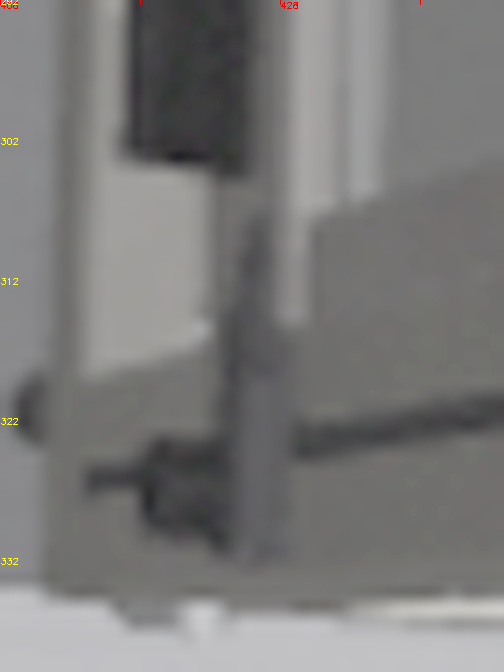

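Run:
```python
from fit import *
for uv in((410.5,287),(410.5,321),(408.5,253.5)):
    w=onz(T,uv,0)[0];print(w,toH(p,w).round(3),proj(S,w))
for uv in((404.5,329),(390.5,365.5)):
    w=onz(S,uv,0)[0];print(w,proj(T,w))
```

```text
[ 0.50082678 -0.20073923  0.        ] [-0.009 -0.083  0.   ] [[405.20112632 328.3231386 ]]
[ 0.40047159 -0.19920243  0.        ] [-0.006 -0.183  0.   ] [[390.89592528 365.5446969 ]]
[ 0.60174246 -0.19627476  0.        ] [-0.018  0.017  0.   ] [[416.33411656 292.6197385 ]]
[ 0.49849953 -0.19971716  0.        ] [[410.16815798 287.77580682]]
[ 0.40019478 -0.19830678  0.        ] [[410.19698612 321.09069   ]]
```

Run:
```python
from h import *
def cs(n,x,y,w,h,s,lo,hi):
    im=load(n)["pixels"][y:y+h,x:x+w].astype(float).mean(2)
    im=np.clip((im-lo)/(hi-lo),0,1)*255
    im=cv2.resize(im.astype(np.uint8),None,fx=s,fy=s,interpolation=cv2.INTER_NEAREST)
    for i in range(0,w,2): cv2.putText(im,str((x+i)%100),(i*s,9),0,.35,255)
    for i in range(0,h,2): cv2.putText(im,str(y+i),(0,i*s+s//2+4),0,.35,255)
    return im
a=cs("side0",393,316,24,38,15,20,110);b=cs("top0",412,300,24,38,15,20,130)
cv2.imwrite("pics/g1.png",np.hstack([a,b]))
```

```text
(no output)
```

View pics/g1.png

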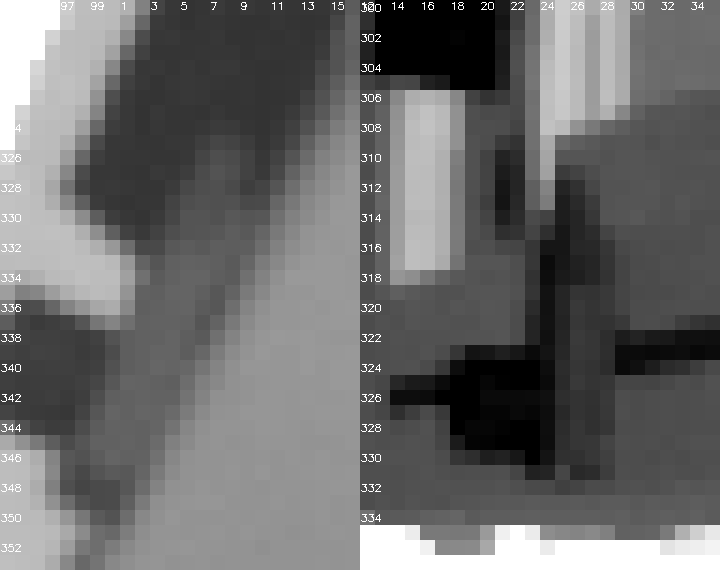

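Run:
```python
from fit import *
for P in[(-.005,-.225,0),(-.005,.225,0),(-.005,-.2025,.6),(-.005,-.2025,.24),(-.005,-.2025,.1),(-.005,-.18,.36)]: print(P,proj(T,W(p,P)).round(1),proj(S,W(p,P)).round(1))
crop("top0",395,140,60,80,8,"pics/k1.png")
crop("side0",376,355,50,40,12,"pics/k2.png")
```

```text
(-0.005, -0.225, 0) [[410.3 335.3]] [[384.4 381.7]]
(-0.005, 0.225, 0) [[414.8 187.2]] [[447.9 231. ]]
(-0.005, -0.2025, 0.6) [[467.1 318. ]] [[447.7 262.2]]
(-0.005, -0.2025, 0.24) [[427.1 324.7]] [[404.  343.3]]
(-0.005, -0.2025, 0.1) [[416.8 326.5]] [[394. 362.]]
(-0.005, -0.18, 0.36) [[438. 313.]] [[419.6 311.8]]
```

View pics/k1.png

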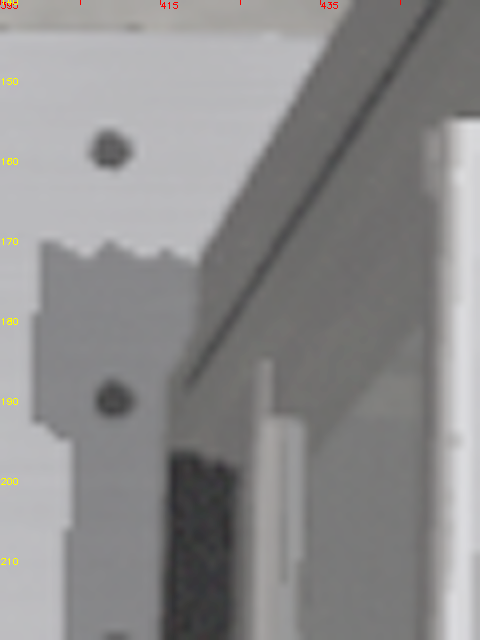

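View pics/k2.png

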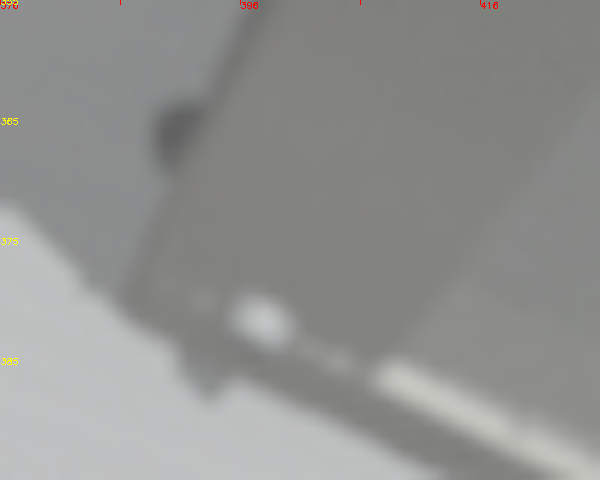

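```bash
cat > ba.py <<'E'
from fit import *
from scipy.spatial.transform import Rotation as Ro
def holes(c):
    g=c["pixels"].astype(float).mean(2);out=[]
    for X in np.arange(.0,1.0,.1):
        for Y in np.arange(-.5,.7,.1):
            u=proj(c,[X,Y,0])[0]
            if not(12<u[0]<628 and 12<u[1]<468):continue
            x,y=np.round(u).astype(int);q=g[y-7:y+8,x-7:x+8];bg=np.median(q)
            if bg<140: continue
            border=np.r_[q[0],q[-1],q[:,0],q[:,-1]]
            m=np.clip(bg-20-q,0,None)
            if border.min()<bg-25 or m.sum()<300:continue
            yy,xx=np.mgrid[-7:8,-7:8];ctr=np.array([x+(m*xx).sum()/m.sum(),y+(m*yy).sum()/m.sum()])
            if np.linalg.norm(ctr-u)<4: out.append((np.array([X,Y,0]),ctr,ctr-u))
    return out
HT,HS=holes(T),holes(S)
more=obs+[(T,(411.0,334.6),(-.005,-.225,0)),(T,(415.8,187.),(-.005,.225,0)),(S,(386.1,380.6),(-.005,-.225,0))]
def adj(c,d): return dict(c,origin=c["origin"]+d[:3],attitude=Ro.from_rotvec(d[3:6]).as_matrix()@c["attitude"])
def res2(v):
    t=adj(T,v[3:9]);s=adj(S,v[9:15]);r=[]
    for c,uv,P in more: r.append((proj(t if c is T else s,W(v[:3],P))[0]-uv)/.7)
    for c,H in((t,HT),(s,HS)):
        r+= [(proj(c,P+[v[15],v[16],0])[0]-u)/.5 for P,u,_ in H]
    r.append(v[3:6]/.002);r.append(v[9:12]/.002);r.append(v[6:9]/.003);r.append(v[12:15]/.003);r.append(v[15:17]/.003)
    return np.concatenate(r)
sol=least_squares(res2,np.r_[p,np.zeros(14)],loss="soft_l1");v=sol.x
p2=v[:3];T2=adj(T,v[3:9]);S2=adj(S,v[9:15])
if __name__=="__main__":
    print(len(HT),len(HS),np.mean([h[2] for h in HT],0),np.mean([h[2] for h in HS],0))
    print(v.round(4));print((res2(v)[:2*len(more)]*.7).reshape(-1,2).round(1))
    for nm,a,b in[("lip near0",(412.5,305.5),(397.6,328.5)),("lip far0",(416.2,196.3),(444.4,220.7)),("lip near3",(417,303),(401.6,319)),("lip far3",(419.5,190.3),(449.3,207.7)),("mark",(425.4,310.8),(407.5,324.6))]:
        P,e=tri(T2,a,S2,b);print(nm,toH(p2,P).round(4),round(e,4))
E
python3 ba.py
```

```text
55 39 [-0.09901509 -0.33355847] [0.15062568 0.37413769]
[ 5.8390e-01 -2.1300e-01 -1.6169e+00  0.0000e+00 -1.2000e-03  1.1000e-03
  1.0000e-03  8.0000e-04  1.0000e-03  1.0000e-04  8.0000e-04  1.0000e-03
  3.0000e-04  0.0000e+00  1.0000e-04 -3.0000e-04  7.0000e-04]
[[ 0.5 -0.7]
 [ 0.4  0.3]
 [ 0.2  0.1]
 [-0.2  0.6]
 [ 0.2 -2. ]
 [ 0.2 -0.4]
 [-0.8  0.2]
 [-0.9 -0.2]
 [-1.4  1.2]]
lip near0 [-0.028  -0.1513  0.1599] 0.0015
lip far0 [-0.0266  0.1506  0.1532] 0.0001
lip near3 [-0.0275 -0.1494  0.2163] 0.001
lip far3 [-0.0284  0.1509  0.2102] 0.0002
mark [-0.0134 -0.1707  0.2567] 0.0009
```

```bash
cat > ov.py <<'E'
from ba import *
def solve_y(y,a,b):
    f=lambda q:np.r_[proj(T2,W(p2,[q[0],y,q[1]]))[0]-a,proj(S2,W(p2,[q[0],y,q[1]]))[0]-b]
    r=least_squares(f,[-.02,.2]);return r.x.round(4),r.fun.round(1)
def cs(n,x,y,w,h,s,lo,hi):
    im=load(n)["pixels"][y:y+h,x:x+w].astype(float).mean(2)
    im=np.clip((im-lo)/(hi-lo),0,1)*255
    im=cv2.resize(im.astype(np.uint8),None,fx=s,fy=s,interpolation=cv2.INTER_NEAREST)
    return cv2.cvtColor(im,cv2.COLOR_GRAY2BGR)
def draw(im,c,x,y,s,P,Q,col):
    a,b=[tuple(int(round(t)) for t in (proj(c,W(p2,X))[0]-[x,y]+.5)*s) for X in(P,Q)]
    cv2.line(im,a,b,col,1,cv2.LINE_AA)
def model(im,c,x,y,s,z,yt,y0=-.2225,y1=-.1825,h=.012,t=.008):
    xf=-.005-t
    for X,col in((xf,(0,255,255)),(-.005,(255,160,0))):
        L=[(X,y0,z-h),(X,y0,z+h),(X,y1,z+h),(X,yt,z),(X,y1,z-h)]
        for i in range(5): draw(im,c,x,y,s,L[i],L[(i+1)%5],col)
    for X in(xf,-.029):
        L=[(X,-.2025+.009*np.cos(k),z+.009*np.sin(k)) for k in np.linspace(0,6.283,20)]
        for i in range(19): draw(im,c,x,y,s,L[i],L[i+1],(0,255,0))
if __name__=="__main__":
    for y,a,b in[(-.15,(412.5,305.5),(397.6,328.5)),(.15,(416.2,196.3),(444.4,220.7)),(-.15,(417,303),(401.6,319)),(.15,(419.5,190.3),(449.3,207.7))]: print(solve_y(y,a,b))
    outs=[]
    for z in(.238,.248,.258):
        a=cs("side0",388,316,28,38,9,20,130);b=cs("top0",410,300,24,38,9,20,130)
        model(a,S2,388,316,9,z,-.166);model(b,T2,410,300,9,z,-.166)
        outs.append(np.vstack([a[:,:],np.pad(b,((0,0),(0,a.shape[1]-b.shape[1]),(0,0)))]))
    cv2.imwrite("pics/ov1.png",np.hstack(outs))
E
python3 ov.py
```

```text
(array([-0.0276,  0.1564]), array([ 0.2, -0.5, -0.2,  0.1]))
(array([-0.0267,  0.1542]), array([ 0. ,  0.1, -0. , -0. ]))
(array([-0.0277,  0.2178]), array([-0.2,  0.3,  0.1, -0.1]))
(array([-0.0285,  0.2117]), array([ 0. ,  0.2,  0. , -0.1]))
```

View pics/ov1.png

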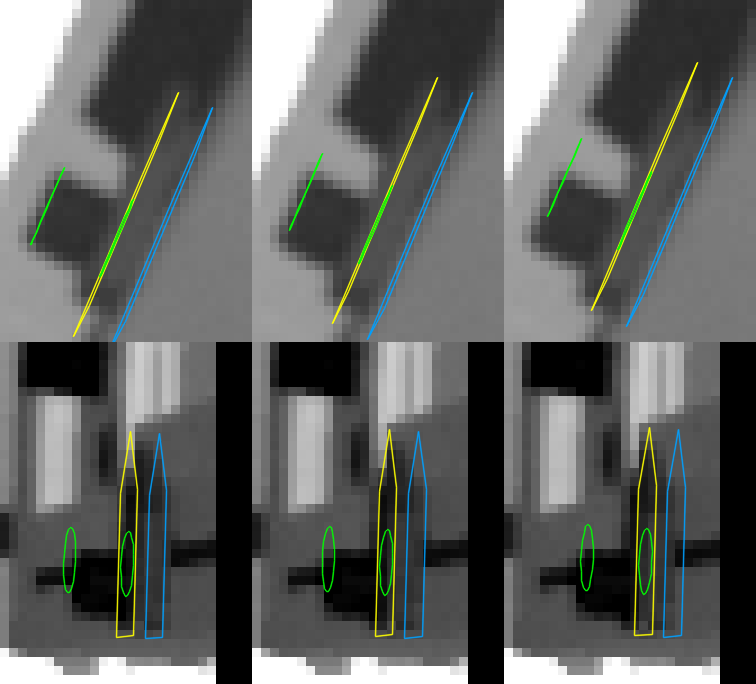

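```bash
cat > rect.py <<'E'
from ov import *
def rect(c,img,z,ys,xs):
    X,Y=np.meshgrid(xs,ys,indexing="ij")
    P=W(p2,np.c_[X.ravel(),Y.ravel(),np.full(X.size,z)]);u=proj(c,P).astype(np.float32)
    g=img.astype(np.float32).mean(2)
    return cv2.remap(g,u[:,0].reshape(X.shape),u[:,1].reshape(X.shape),cv2.INTER_CUBIC)
if __name__=="__main__":
    ys=np.arange(-.24,-.14,.00025);xs=np.arange(-.045,.010,.00025)[::-1]
    outs=[]
    for c,n in((T2,"top0"),(S2,"side0")):
        r=rect(c,load(n)["pixels"],.25,ys,xs);r=np.clip((r-20)/110,0,1)*255
        r=cv2.resize(r.astype(np.uint8),None,fx=1.9,fy=1.3);r=cv2.cvtColor(r,cv2.COLOR_GRAY2BGR)
        for y in np.arange(-.24,-.14,.01): 
            k=int((y+.24)/.00025*1.9);cv2.line(r,(k,0),(k,6),(0,255,255));cv2.putText(r,str(int(round(y*1000))),(k,16),0,.35,(0,255,255))
        for x in np.arange(-.04,.01,.01):
            k=int((.01-x)/.00025*1.3);cv2.putText(r,str(int(round(x*1000))),(0,k),0,.35,(0,255,0))
        outs.append(r)
    cv2.imwrite("pics/rect.png",np.vstack(outs))
E
python3 rect.py
```

```text
(no output)
```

View pics/rect.png

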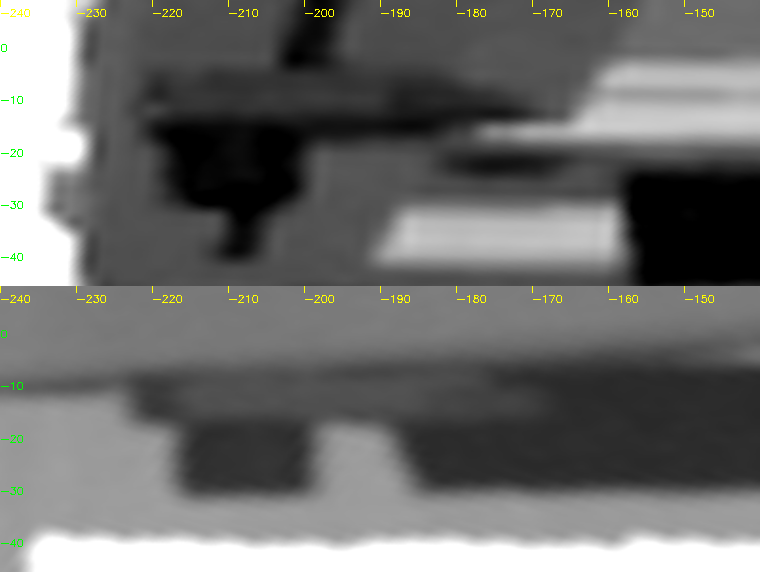

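Request:
drive_tool(
  targets=[
    {"fingers": 0, "xyz": [-0.0012, -0.0014, 0], "delta_rot": [0, 0, -0.001]},
    {"fingers": 0, "xyz": [-0.0018, -0.002, 0], "delta_rot": [0, 0, -0.0015]},
    {"fingers": 0, "xyz": [-0.0018, -0.002, 0], "delta_rot": [0, 0, -0.0015]},
    {"fingers": 0, "xyz": [-0.0018, -0.002, 0], "delta_rot": [0, 0, -0.0015]},
    {"fingers": 0, "xyz": [-0.0018, -0.002, 0], "delta_rot": [0, 0, -0.0015]},
  ],
)

```text
clock: 7.0
ee_pos: [0.5889, -0.0707, 0.3261]
tool_rot: [[-0.031, 0.029, 0.999], [-0.696, 0.717, -0.042], [-0.717, -0.697, -0.002]]
ft_force: [-0.1, 4.6, -2.1]
gripper_width: 0.0001
```

Request:
drive_tool(
  targets=[
    {"fingers": 0, "xyz": [-0.0018, -0.002, 0], "delta_rot": [0, 0, -0.001]},
    {"fingers": 0, "xyz": [-0.0018, -0.002, 0], "delta_rot": [0, 0, -0.001]},
    {"fingers": 0, "xyz": [-0.0014, -0.0016, 0], "delta_rot": [0, 0, 0]},
    {"fingers": 0, "xyz": [-0.0007, -0.0007, 0], "delta_rot": [0, 0, 0]},
  ],
)

```text
clock: 7.4
ee_pos: [0.5889, -0.0705, 0.3349]
tool_rot: [[-0.031, 0.029, 0.999], [-0.697, 0.716, -0.042], [-0.716, -0.698, -0.002]]
ft_force: [-0.1, 4.1, -1.8]
gripper_width: 0.0
```

```bash
python3 cap.py 4; python3 g.py|head -2
cat > r2.py <<'E'
import sys
from rect import *
k=sys.argv[1];z0=float(sys.argv[2])
ys=np.arange(-.24,-.14,.00025);xs=np.arange(-.045,.010,.00025)[::-1]
outs=[]
for c,n in((T2,"top"+k),(S2,"side"+k)):
    r=rect(c,load(n)["pixels"],z0,ys,xs);r=np.clip((r-20)/110,0,1)*255
    r=cv2.resize(r.astype(np.uint8),None,fx=1.9,fy=1.3);r=cv2.cvtColor(r,cv2.COLOR_GRAY2BGR)
    for y in np.arange(-.24,-.14,.01): 
        q=int((y+.24)/.00025*1.9);cv2.line(r,(q,0),(q,6),(0,255,255));cv2.putText(r,str(int(round(y*1000))),(q,16),0,.35,(0,255,255))
    for x in np.arange(-.04,.01,.01):
        q=int((.01-x)/.00025*1.3);cv2.putText(r,str(int(round(x*1000))),(0,q),0,.35,(0,255,0))
    outs.append(r)
cv2.imwrite(f"pics/rect{k}.png",np.vstack(outs))
E
python3 r2.py 4 .245
```

```text
t 7.5 [ 0.5889 -0.0706  0.335 ] F [-0.9  5.  -0.2] H [-0.1428 -0.0012  0.335 ]
remaining 0.1064 0.014 rows 6
```

View pics/rect4.png

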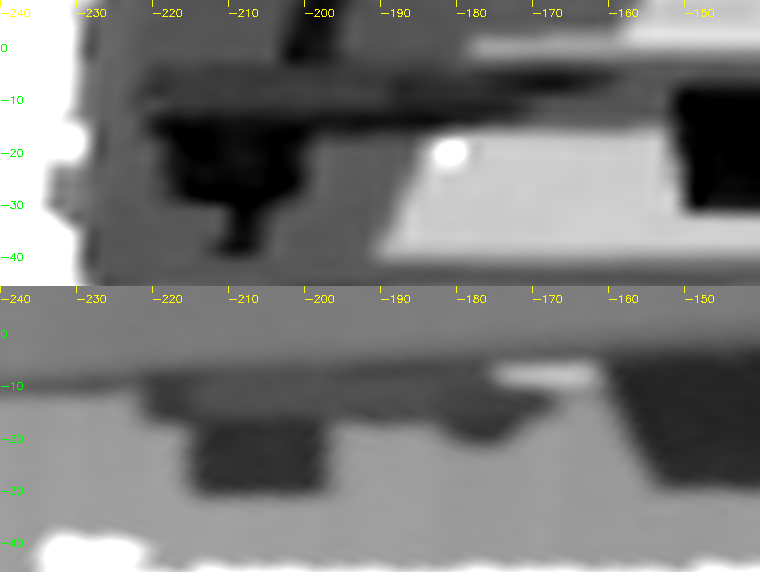

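View pics/s4.png

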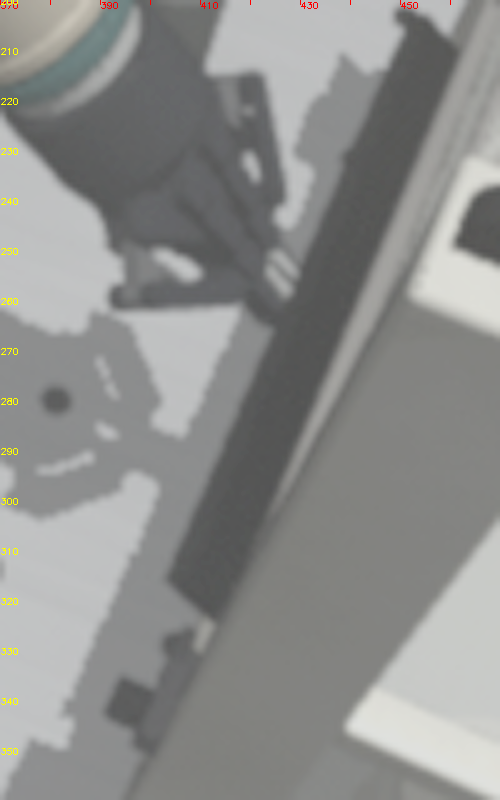

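```bash
cat > prof.py <<'E'
from rect import *
ys=np.arange(-.24,-.13,.00025)
def prof(c,n,z,x0,x1):
    return rect(c,load(n)["pixels"],z,ys,np.arange(x0,x1,.0005)).mean(0)
def cross(pr,lv,lo,hi):
    o=[]
    for i in range(len(ys)-1):
        if lo<ys[i]<hi and (pr[i]-lv)*(pr[i+1]-lv)<0: o.append(round(1000*(ys[i]+(lv-pr[i])/(pr[i+1]-pr[i])*.00025),2))
    return o
z=.245
for k in("0","1","3","4"):
    a=prof(T2,"top"+k,z,-.026,-.019);b=prof(S2,"side"+k,z,-.028,-.021)
    print(k,"screw T",cross(a,(np.percentile(a[(ys>-.216)&(ys<-.204)],10)+np.median(a[(ys>-.232)&(ys<-.222)]))/2,-.225,-.195),
      "S",cross(b,(b[(ys>-.21)&(ys<-.203)].mean()+b[(ys>-.235)&(ys<-.225)].mean())/2,-.225,-.19))
# effective dy/dz for each camera at clip
for c,nm in((T2,"T"),(S2,"S")):
    for xx in(-.025,-.013):
        def yat(zt):
            u=proj(c,W(p2,[xx,-.2,zt]))[0];d=ray(c,u)[0];P=c["origin"]+d*((z-c["origin"][2])/d[2]);return toH(p2,P)
        print(nm,xx,(yat(.255)-yat(.245))/.01)
E
python3 prof.py
```

```text
0 screw T [np.float64(-218.2), np.float64(-200.01)] S [np.float64(-215.31), np.float64(-196.92)]
1 screw T [np.float64(-218.18), np.float64(-200.05)] S [np.float64(-215.25), np.float64(-196.91)]
3 screw T [np.float64(-218.19), np.float64(-200.03)] S [np.float64(-215.28), np.float64(-196.89)]
4 screw T [np.float64(-218.29), np.float64(-200.02)] S [np.float64(-215.3), np.float64(-196.89)]
T -0.025 [0.18757435 0.04855306 0.        ]
T -0.013 [0.19661421 0.04855306 0.        ]
S -0.025 [0.01055938 0.35448594 0.        ]
S -0.013 [0.02355619 0.35448594 0.        ]
```

```bash
cat >> prof.py <<'E'
print("lip / tip")
def lip(k):
    # end of lip edge: T and S, various bands
    for zz in(.2335,):
        for c,n in((T2,"top"+k),(S2,"side"+k)):
            for x0,x1 in((-.027,-.025),(-.025,-.023),(-.023,-.021)):
                pr=rect(c,load(n)["pixels"],zz,ys,np.arange(x0,x1,.0005)).mean(0)
                dk=pr[(ys>-.14)].mean();bg=pr[(ys>-.164)&(ys<-.157)].mean()
                print(k,n,x0,zz,"dark",dk.round(),"bg",bg.round(),cross(pr,(dk+bg)/2,-.17,-.135))
lip("4")
# across-lip profile: outer edge x at y=-.12
xs=np.arange(-.05,.0,.00025)
for c,n in((T2,"top4"),(S2,"side4")):
    for y in(-.12,-.08,.1):
        pr=rect(c,load(n)["pixels"],.2335,np.arange(y-.01,y+.01,.001),xs).mean(1)
        dk=pr[(xs>-.024)&(xs<-.02)].mean();bg=pr[(xs>-.040)&(xs<-.033)].mean()
        i=np.where((pr[:-1]-(dk+bg)/2)*(pr[1:]-(dk+bg)/2)<0)[0];print(n,y,xs[i].round(4),dk.round(),bg.round())
for c,n,z in((T2,"top4",.25),(S2,"side4",.25),(S2,"side0",.25),(T2,"top0",.25)):
    for x0 in(-.015,-.0135,-.012,-.0105,-.009):
        pr=rect(c,load(n)["pixels"],z,np.arange(-.19,-.155,.002),np.arange(x0,x0+.0015,.0005)).mean(0);print(n,x0,pr.round().astype(int))
E
python3 prof.py | sed -n '/lip/,$p'
```

```text
lip / tip
4 top4 -0.027 0.2335 dark 26.0 bg 109.0 [np.float64(-149.24)]
4 top4 -0.025 0.2335 dark 23.0 bg 108.0 [np.float64(-149.38)]
4 top4 -0.023 0.2335 dark 22.0 bg 108.0 [np.float64(-149.56)]
4 side4 -0.027 0.2335 dark 40.0 bg 87.0 [np.float64(-150.01)]
4 side4 -0.025 0.2335 dark 39.0 bg 87.0 [np.float64(-150.9)]
4 side4 -0.023 0.2335 dark 38.0 bg 87.0 [np.float64(-151.57)]
top4 -0.12 [-0.0427 -0.0415 -0.0287 -0.001 ] 24.0 91.0
top4 -0.08 [-0.0425 -0.0412 -0.0285 -0.002 ] 22.0 92.0
top4 0.1 [-0.0285 -0.0015] 21.0 87.0
side4 -0.12 [-0.0292] 38.0 86.0
side4 -0.08 [-0.0292 -0.002 ] 38.0 87.0
side4 0.1 [-0.029  -0.0017] 39.0 87.0
top4 -0.015 [29 29 27 27 33 39 40 47 49 54 60 63 62 62 61 61 62 67]
top4 -0.0135 [33 31 29 29 31 33 33 36 38 44 53 58 58 58 58 58 58 58]
top4 -0.012 [40 35 34 34 35 34 34 34 35 41 50 55 56 56 56 56 56 57]
top4 -0.0105 [44 38 37 38 38 39 39 38 38 40 45 49 49 50 53 55 57 57]
top4 -0.009 [45 38 37 39 40 40 41 38 36 34 33 34 36 40 46 52 57 57]
side4 -0.015 [54 53 54 51 48 48 47 47 48 54 64 77 85 84 73 52 37 36]
side4 -0.0135 [53 54 54 51 50 49 48 48 47 48 58 75 
[... 287 characters left out ...]
6 45 42 40 38 39 39 39 38]
side0 -0.0135 [54 54 54 52 50 50 49 48 49 49 46 42 39 39 39 39 38 39]
side0 -0.012 [55 55 55 52 50 49 48 48 48 48 45 42 39 39 38 38 38 38]
side0 -0.0105 [55 55 55 53 52 50 49 48 45 45 44 41 39 38 38 38 39 38]
side0 -0.009 [53 54 54 54 53 53 51 48 43 42 40 39 39 39 39 38 39 39]
top0 -0.015 [ 28  26  25  26  33  40  47  64  67  74  82  84  86 101 109 107 108 107]
top0 -0.0135 [ 32  29  27  28  30  33  35  39  40  45  54  61  65  90 106 107 107 107]
top0 -0.012 [ 38  33  32  32  32  31  32  31  32  37  46  54  57  80 100 105 104 104]
top0 -0.0105 [41 34 33 36 36 36 36 38 40 44 51 57 58 71 89 99 97 97]
top0 -0.009 [42 36 35 36 37 37 40 42 45 49 53 57 57 67 81 91 89 89]
```

Request:
drive_tool(
  targets=[
    {"fingers": 0, "xyz": [-0.0012, -0.0013, 0], "delta_rot": [0, 0, -0.001]},
    {"fingers": 0, "xyz": [-0.0018, -0.0019, 0], "delta_rot": [0, 0, -0.001]},
    {"fingers": 0, "xyz": [-0.0018, -0.0019, 0], "delta_rot": [0, 0, -0.001]},
    {"fingers": 0, "xyz": [-0.0018, -0.0019, 0], "delta_rot": [0, 0, -0.001]},
    {"fingers": 0, "xyz": [-0.0018, -0.0019, 0], "delta_rot": [0, 0, -0.001]},
  ],
)

```text
clock: 8.0
ee_pos: [0.5889, -0.0702, 0.347]
tool_rot: [[-0.031, 0.028, 0.999], [-0.7, 0.713, -0.041], [-0.713, -0.701, -0.003]]
ft_force: [-0.6, 5.6, -1.9]
gripper_width: 0.0
```

Request:
drive_tool(
  targets=[
    {"fingers": 0, "xyz": [-0.0018, -0.0019, 0], "delta_rot": [0, 0, -0.001]},
    {"fingers": 0, "xyz": [-0.0013, -0.0013, 0], "delta_rot": [0, 0, 0]},
    {"fingers": 0, "xyz": [-0.0006, -0.0006, 0], "delta_rot": [0, 0, 0]},
  ],
)

```text
clock: 8.3
ee_pos: [0.5889, -0.0701, 0.3526]
tool_rot: [[-0.031, 0.028, 0.999], [-0.701, 0.712, -0.042], [-0.713, -0.701, -0.003]]
ft_force: [0.6, 4.6, -2.0]
gripper_width: -0.0002
```

```bash
python3 cap.py 5
cat > m.py <<'E'
import sys,io,contextlib
k=sys.argv[1]
with contextlib.redirect_stdout(io.StringIO()):
    from prof import *
from station import state
s=state();R=s["tool_rot"];H=toH(p2,s["ee_pos"]);t=np.arcsin(-R[2,0])
print("t",s["clock"],"F",s["ft_force"].round(1),"H",H.round(4),"tilt",np.degrees(t).round(2),"touch lip z",(H[2]-(-.0285-H[0])*np.tan(t)+.011/np.cos(t)).round(4))
z=float(sys.argv[2])
for c,n in((T2,"top"+k),(S2,"side"+k)):
    ye=[]
    for x0 in(-.028,-.0265,-.025,-.0235):
        pr=rect(c,load(n)["pixels"],z,ys,np.arange(x0,x0+.0015,.0005)).mean(0)
        dk=pr[ys>-.137].mean();bg=pr[(ys>-.160)&(ys<-.156)].mean();ye.append(cross(pr,(dk+bg)/2,-.156,-.135))
    print(n,[ [float(a) for a in q] for q in ye])
    o=[]
    for y in(-.12,.1,.12):
        pr=rect(c,load(n)["pixels"],z,np.arange(y-.01,y+.01,.001),xs).mean(1)
        dk=pr[(xs>-.024)&(xs<-.02)].mean();bg=pr[(xs>-.038)&(xs<-.033)].mean();i=np.where((pr[:-1]-(dk+bg)/2)*(pr[1:]-(dk+bg)/2)<0)[0];o.append([float(a) for a in xs[i].round(4) if -.034<a<-.02])
    print("  outer x",o)
E
python3 m.py 4 .2335; python3 m.py 5 .25; python3 r2.py 5 .255
```

```text
t 8.4 F [-0.2  5.4  0.1] H [-0.143  -0.0017  0.3527] tilt 45.46 touch lip z 0.2521
top4 [[-149.22], [-149.27], [-149.37], [-149.53]]
  outer x [[-0.029], [-0.0285], [-0.0287]]
side4 [[-149.65], [-150.18], [-150.74], [-151.36]]
  outer x [[-0.0292], [-0.029], [-0.0292]]
t 8.4 F [-0.2  5.4  0.1] H [-0.143  -0.0017  0.3527] tilt 45.46 touch lip z 0.2521
top4 [[-150.8], [-150.95], [-151.0], [-151.13]]
  outer x [[-0.032], [-0.0317], [-0.032]]
side4 [[-155.93], [], [], []]
  outer x [[-0.0292], [-0.0295], [-0.0287]]
```

View pics/rect5.png

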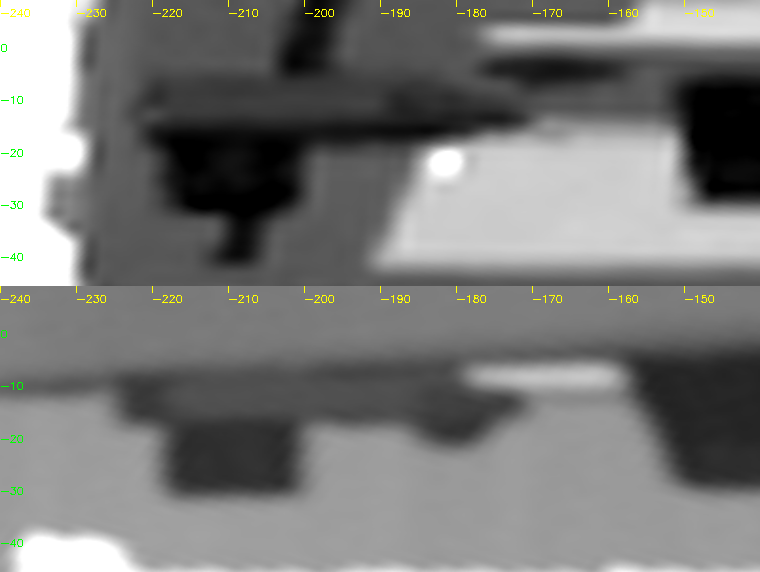

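```bash
sed -i 's/^k=sys.argv\[1\]$//; s/^from station import state/k=sys.argv[1]\nfrom station import state/' m.py; python3 m.py 5 .2521
```

```text
t 8.4 F [-0.2  5.4  0.1] H [-0.143  -0.0017  0.3527] tilt 45.46 touch lip z 0.2521
top5 [[-148.89], [-148.82], [-149.27], [-149.74]]
  outer x [[-0.029], [-0.029], [-0.0287]]
side5 [[-150.18], [-150.75], [-151.17], [-151.56]]
  outer x [[-0.0292], [-0.0295], [-0.029]]
```

Request:
drive_tool(
  targets=[
    {"fingers": 0, "xyz": [-0.0012, -0.0013, 0], "delta_rot": [0, 0, 0]},
    {"fingers": 0, "xyz": [-0.0012, -0.0013, 0], "delta_rot": [0, 0, 0]},
  ],
)

```text
clock: 8.6
ee_pos: [0.5889, -0.0701, 0.3561]
tool_rot: [[-0.031, 0.027, 0.999], [-0.7, 0.712, -0.041], [-0.713, -0.701, -0.003]]
ft_force: [-0.9, 5.5, -2.4]
gripper_width: 0.0002
```

```bash
python3 cap.py 6; python3 m.py 6 .2550; python3 r2.py 6 .255;  python3 - <<'E'
import io,contextlib
with contextlib.redirect_stdout(io.StringIO()):
    from prof import *
z=.255
for k in "456":
  for c,n in((T2,"top"+k),(S2,"side"+k)):
    pr=rect(c,load(n)["pixels"],z,ys,np.arange(-.014,-.0115,.0005)).mean(0)
    a=pr[(ys>-.182)&(ys<-.177)].mean();b=pr[(ys>-.166)&(ys<-.163)].mean();print(n,"tip",cross(pr,(a+b)/2,-.176,-.164),a.round(),b.round())
E
```

```text
t 8.7 F [-0.6  6.7  0.2] H [-0.1429 -0.0016  0.3564] tilt 45.47 touch lip z 0.2557
top6 [[-148.81], [-148.85], [-148.91], [-149.24]]
  outer x [[-0.0292], [-0.0285], [-0.0287]]
side6 [[-149.87], [-150.28], [-150.97], [-151.39]]
  outer x [[-0.0292], [-0.0292], [-0.029]]
top4 tip [np.float64(-171.42)] 34.0 56.0
side4 tip [np.float64(-171.86)] 48.0 71.0
top5 tip [np.float64(-170.85)] 35.0 69.0
side5 tip [np.float64(-171.25)] 48.0 81.0
top6 tip [np.float64(-170.98)] 35.0 72.0
side6 tip [np.float64(-171.26)] 48.0 81.0
```

View pics/rect6.png

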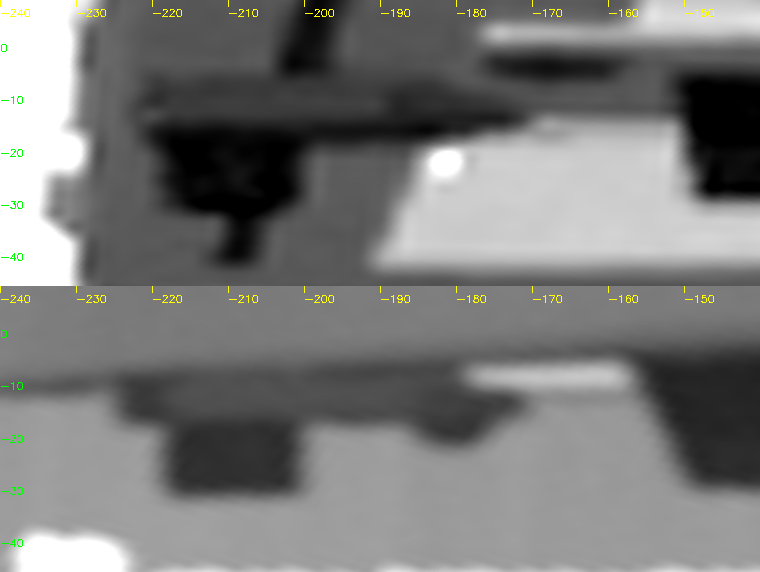

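Request:
drive_tool(
  targets=[
    {"fingers": 0, "xyz": [0.0014, 0.0021, 0], "delta_rot": [0, 0, 0]},
    {"fingers": 0, "xyz": [0.0028, 0.0035, 0], "delta_rot": [0, 0, 0]},
    {"fingers": 0, "xyz": [0.004, 0.0045, 0], "delta_rot": [0, 0, 0]},
    {"fingers": 0, "xyz": [0.005, 0.0055, 0], "delta_rot": [0, 0, 0]},
    {"fingers": 0, "xyz": [0.002, 0.003, 0], "delta_rot": [0, 0, 0]},
  ],
)

```text
clock: 9.2
ee_pos: [0.5884, -0.0726, 0.3338]
tool_rot: [[-0.034, 0.032, 0.999], [-0.706, 0.707, -0.046], [-0.707, -0.707, -0.001]]
ft_force: [-0.3, 0.5, -0.1]
gripper_width: 0.0001
```

```bash
python3 cap.py 7; python3 m.py 7 .2550
```

```text
t 9.3 F [-0.3  0.4 -1. ] H [-0.1408 -0.0019  0.3339] tilt 45.03 touch lip z 0.237
top7 [[-148.78], [-148.79], [-148.87], [-149.24]]
  outer x [[-0.0292], [-0.0285], [-0.0287]]
side7 [[-149.88], [-150.22], [-150.64], [-150.95]]
  outer x [[-0.0292], [-0.0292], [-0.029]]
```

Request:
drive_tool(
  targets=[
    {"fingers": 0, "xyz": [-0.007, 0.009, 0], "delta_rot": [0, 0, 0]},
    {"fingers": 0, "xyz": [-0.012, 0.014, 0], "delta_rot": [0, 0, 0]},
    {"fingers": 0, "xyz": [-0.016, 0.017, 0], "delta_rot": [0, 0, 0]},
    {"fingers": 0, "xyz": [-0.016, 0.016, 0], "delta_rot": [0, 0, 0]},
    {"fingers": 0, "xyz": [-0.016, 0.016, 0], "delta_rot": [0, 0, 0]},
  ],
)

```text
clock: 9.8
ee_pos: [0.593, 0.031, 0.3306]
tool_rot: [[-0.036, 0.034, 0.999], [-0.706, 0.706, -0.05], [-0.707, -0.707, -0.001]]
ft_force: [1.0, 0.7, 0.1]
gripper_width: 0.0
```

Request:
drive_tool(
  targets=[
    {"fingers": 0, "xyz": [-0.016, 0.016, 0], "delta_rot": [0, 0, 0]},
    {"fingers": 0, "xyz": [-0.01, 0.01, 0], "delta_rot": [0, 0, 0]},
    {"fingers": 0, "xyz": [0, 0, 0], "delta_rot": [0, 0, 0]},
    {"fingers": 0, "xyz": [0, 0, 0], "delta_rot": [0, 0, 0]},
  ],
)

```text
clock: 10.2
ee_pos: [0.5952, 0.079, 0.3295]
tool_rot: [[-0.027, 0.026, 0.999], [-0.704, 0.71, -0.037], [-0.71, -0.704, -0.001]]
ft_force: [0.4, -0.5, -0.0]
gripper_width: -0.0003
```

```bash
python3 cap.py 8; python3 m.py 8 .2550
python3 - <<'E'
import io,contextlib
with contextlib.redirect_stdout(io.StringIO()):
    from ov import *
# overlay: horizontal level of z=.255 : lip edge line extended to mark position
s=7
a=cs("side8",385,290,56,70,s,20,160);b=cs("top8",405,280,50,70,s,20,160)
for im,c,x,y in((a,S2,385,290),(b,T2,405,280)):
    for z,col in((.245,(255,0,0)),(.255,(0,255,0)),(.265,(0,0,255))):
        draw(im,c,x,y,s,(-.0285,-.15,z),(-.0285,-.06,z),col); draw(im,c,x,y,s,(-.0135,-.19,z),(-.0135,-.1705,z),col)
cv2.imwrite("pics/ov8.png",np.hstack([a,b]))
E
```

```text
t 10.3 F [ 0.2 -0.1 -0.6] H [-0.2914 -0.0022  0.3295] tilt 45.24 touch lip z 0.08
top8 [[-148.81], [-148.84], [-148.91], [-149.26]]
  outer x [[-0.0292], [-0.0285], [-0.0287]]
side8 [[-149.88], [-150.26], [-150.71], [-150.98]]
  outer x [[-0.0292], [-0.0295], [-0.029]]
```

View pics/side8.png

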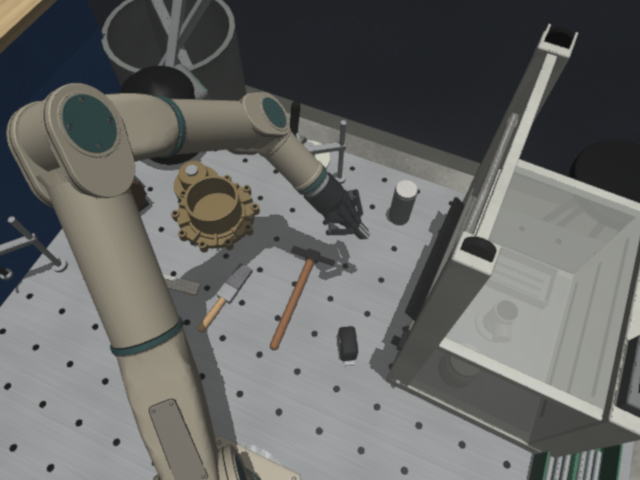

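View pics/ov8.png

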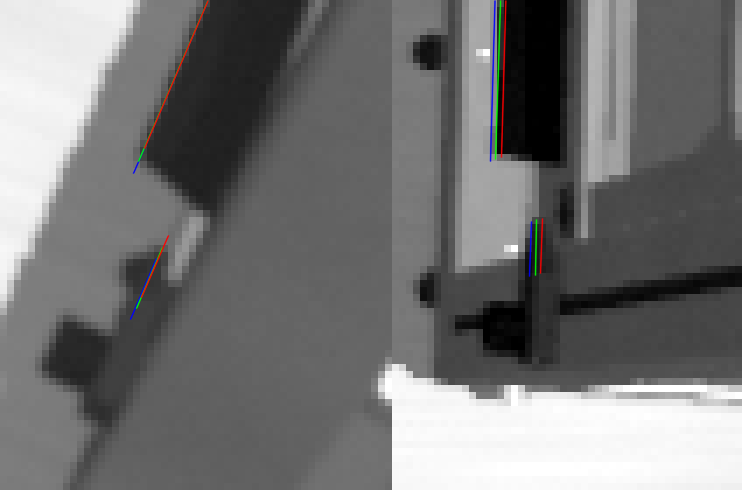

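```bash
python3 -c "
from station import *
print(finish_job()); s=state(); print(s['clock'],s['ft_force'])"
```

```text
the job is handed in; nothing more can be done
None
the job is handed in; nothing more can be done
```

I pushed the window up with shut fingertips beneath the middle of the lip, at about 28 mm/s. I stopped with the lip's edge at the height I measured for the arrow point, lowered the fingers clear, backed out about 15 cm and handed the job in at about 10.3 s.

- **Height match:** the lip edge ended at z ≈ 0.2557 m from finger contact, and about 0.2524 m from comparing the near lip end in the two cameras. The arrow point measured about 0.254 m at its tip and 0.255 m at its thumb screw. They should agree to about 1–2 mm, but the cameras alone only resolve height to about 3 mm here.
- **Conflicting estimate:** my first rough arrow height was 0.2425 m. I dropped it after correcting the camera calibration against the table's hole grid and checking it against finger contact with the lip. That correction assumes the holes lie on an exact 100 mm grid, which matched the pictures.
- **After letting go:** the lip's position in the pictures did not change (within 0.1 mm on the near corner).
- **Forces and surroundings:** the readings between moves stayed under about 7 N. I saw nothing else on the bench moved in the last side picture. I did not measure the objects' positions again, or take a picture after handing in.

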